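# Load watch movements into the test pallet and lock the keeper

### The job

Load the movement pallet for the timing test: turn the brass latch clear of the keeper plate, lift the keeper out and stand it in the pallet's rear slot, then slide every movement carrier on the bench, crown first, under the lips of a bay of its own until it is against the back stop. Then put the keeper back in the front slot, fully down, and turn the latch back across its end. Keep the movements upright, and leave the other things on the bench alone.

Things in the scene. Friction and masses are not known exactly. Their poses are not given: they have to be found in the camera images.
- pallet: Fixed aluminium pallet, plate 154 (x) by 300 (y) by 10 mm flat on the bench. Origin: bench height, below the middle of the bays; x into the bays, y left along the row. Floor = plate's upper face, free from x -92 mm to the bays. Posts at y +-112 to +-146, 38 mm above the bench, carry the slot grooves. Screw heads 11 mm wide, 15 mm high, at x -84 and 4, y +-140.
- keeper: Loose steel plate on edge, 6 (x) by 240 (y) by 28 (z) mm, 0.16 kg, in the front slot at the start, locked in by the latch. Origin: middle of its lower edge. Black grip 12 (x) by 44 (y) mm on its middle, 26 to 62 mm above the lower edge: take it across x, over 38 mm up (carriers in the bays are 37 mm high). Same both ways round. Fully down it stands on the pallet floor and shuts the bays.
- latch (a joint): Brass turn button on the pallet's right front post (pallet x -31, y -135 mm). Angle in rad: 0 = bar across the keeper's end (along pallet y), keeper locked; grows counter-clockwise from above; 1.4 = stop, keeper free from about 0.9 on. Stays where it is left (0.04 N m). Starts at 0 to 0.15.
- latch_grip (a point): Point on the latch's turning axis, 53.5 mm above the bench, in its upright fin: 10 mm thick, 34 mm long, from 45.5 to 61.5 mm above the bench; below it a flat bar 50 by 11 mm. Frame turns with the latch: y along the fin, x across it.
- carrier_1: Movement carrier (may be absent), 0.12 kg: steel foot 50 (x) by 52 (y) by 5 mm; on it a grey block 32 (x) by 36 (y) mm, 5 to 26 mm up; on top a 34 mm red ring with watch movement, up to 37 mm; its crown juts out to +x. Origin: under the middle of the foot. Take it across the block (along y), fingertips 11 mm or more above its underside to clear the lips. Starts on the bench, crown away from the robot.
- carrier_2: Movement carrier (may be absent), 0.12 kg: steel foot 50 (x) by 52 (y) by 5 mm; on it a grey block 32 (x) by 36 (y) mm, 5 to 26 mm up; on top a 34 mm red ring with watch movement, up to 37 mm; its crown juts out to +x. Origin: under the middle of the foot. Take it across the block (along y), fingertips 11 mm or more above its underside to clear the lips. Starts on the bench, crown away from the robot.
- carrier_3: Movement carrier (may be absent), 0.12 kg: steel foot 50 (x) by 52 (y) by 5 mm; on it a grey block 32 (x) by 36 (y) mm, 5 to 26 mm up; on top a 34 mm red ring with watch movement, up to 37 mm; its crown juts out to +x. Origin: under the middle of the foot. Take it across the block (along y), fingertips 11 mm or more above its underside to clear the lips. Starts on the bench, crown away from the robot.
- crown_1 (a point): Tip of the crown of carrier_1: x = 31, y = 0, z = 30 mm in the carrier's frame
- crown_2 (a point): Tip of the crown of carrier_2: x = 31, y = 0, z = 30 mm in the carrier's frame
- crown_3 (a point): Tip of the crown of carrier_3: x = 31, y = 0, z = 30 mm in the carrier's frame
- bay_1 (a point): Left bay (pallet y +64 mm): where a carrier's origin lies when home, on the pallet floor 10 mm above the bench. Bay 55 mm wide, open to -x; 9 mm walls with round noses from x -24 mm; back stop at x +25. Steel lips, 17 to 20 mm above the bench, overhang it by 6 mm at both sides (from x -20) and the back: carriers go in along +x only, flat on the floor. Any carrier fits any bay.
- bay_2 (a point): Middle bay (pallet y 0 mm): where a carrier's origin lies when home, on the pallet floor 10 mm above the bench. Bay 55 mm wide, open to -x; 9 mm walls with round noses from x -24 mm; back stop at x +25. Steel lips, 17 to 20 mm above the bench, overhang it by 6 mm at both sides (from x -20) and the back: carriers go in along +x only, flat on the floor. Any carrier fits any bay.
- bay_3 (a point): Right bay (pallet y -64 mm): where a carrier's origin lies when home, on the pallet floor 10 mm above the bench. Bay 55 mm wide, open to -x; 9 mm walls with round noses from x -24 mm; back stop at x +25. Steel lips, 17 to 20 mm above the bench, overhang it by 6 mm at both sides (from x -20) and the back: carriers go in along +x only, flat on the floor. Any carrier fits any bay.
- slot_front (a point): Middle of the front slot, on the pallet floor, pallet x = -31 mm: the keeper's origin when fully down. Axes as the pallet's. The slot is a pair of vertical grooves 8 mm wide in the end posts, 246 mm from end to end, open above, the mouths flared by 3 mm to each side (x) over the top 5 mm. Between the posts there is only the flat floor.
- slot_park (a point): Middle of the rear (parking) slot behind the bays, on the pallet floor, pallet x = +46 mm: the keeper's origin when parked. Same grooves as the front slot.
- slot_front_left (a point): Point on the centre line of the front slot's floor, 118 mm to the left (pallet y) of its middle: shows its direction
- slot_front_right (a point): Point on the centre line of the front slot's floor, 118 mm to the right (pallet y) of its middle: shows its direction
- slot_park_left (a point): Point on the centre line of the rear slot's floor, 118 mm to the left (pallet y) of its middle: shows its direction
- slot_park_right (a point): Point on the centre line of the rear slot's floor, 118 mm to the right (pallet y) of its middle: shows its direction
- tin_b: white-grey round tin, 49 mm wide, 17 mm high, origin under its middle; to be left alone
- tin_c: round tin, blue below and cream above, 62 mm wide, 22 mm high, origin under its middle; to be left alone
- loupe_1: black watchmaker's eyeglass, 34 mm wide, 28 mm high, origin under its middle; to be left alone

How it is judged:
By the outcome, as a careful person would: the job done as asked, in the order asked, and still so for the second after the job is handed in, with the robot touching nothing.
Of carrier_1, carrier_2, carrier_3 only 2 to 3 are there at a start; the rules pass over those that are not, and their reading is None.
At some moment in a run one of carrier_1, carrier_2, carrier_3 may be knocked a few centimetres aside while the robot is not near it.
It also fails if it takes over 210 s, if anything falls off the work surface, if the arm or the gripper's body presses on something with over 40 N, if the wrist force passes 120 N, or if a joint passes its speed limit or range.

### The arm

A 6-joint arm with a two-finger parallel gripper is mounted at the origin on a cart in front of the work surface, level with it; the furniture and walls round the work are solid. World frame = base frame: x ahead of the robot, y to its left, z up, the work surface at z = 0. Lengths are in mm, angles in rad, forces in N, time in s.
With the tool pointing down it reaches from about 350 to 875 mm from the base axis. Payload 4.2 kg.
Tool frame: the origin (TCP) lies on the centre line of the jaws, within the pads' length; the fingertips stand 25 mm ahead of it and the grasp point (between the pads) lies 6 mm ahead of it; z points along the fingers, y is the direction in which the jaws open and shut (so a half turn about z gives the same grasp; the last joint's range is limited). The gripper opens to 85 mm and grips with 20 to 120 N. Pads are 22 mm wide; open, the fingers measure 114 mm over their backs; the gripper's body (76 mm by 85 mm) begins 54 mm behind the grasp point. The pads swing forward as they close: fully open they stand 13 mm farther back than shut.
Start: joints at [1.492, 0.385, 0.008, 0, -1.194, -0.259], TCP at [207.1, 589.669, 256.312] pointing down, gripper open.
Joint ranges: [-3.14, 3.14], [-1.21, 2.06], [-1.07, 1.41], [-3.16, 2.05], [-2.99, -0.16], [-3.1, 3.1]. Speed limits (rad/s): [2.79, 2.79, 3.14, 3.14, 3.14, 3.14].

### API

Orientations are given as a unit quaternion [x, y, z, w].
In Python, from bench import arm gives the robot as it stands.
- The arm moves only by the tool drive_tool, never from a script. Its argument "plan" is a list of rows, each a list of 2 entries, a list of its own where there are three numbers: the shift along the tool's x, y, z in m, then the turn about the tool's z in degrees. A call has 1 to 12 rows; each row shifts and turns the commanded pose from where the row before left it, along the tool's axes as they then stand; what a row does not reach is not made up. A row lasts 1/8 s, in which the tool goes at most 62.5 mm and 10.7 degrees, less where a joint would pass 70% of its speed; a pose out of reach is approached as far as the arm can. A call with a gripper value outside its range is refused whole. "fingers" is the closure, from -1 (fully open) to 1 (shut), so that 0 is half open, set as the call begins (left out, the last holds). The fingers move at their own pace and stop on an object; the grip force is fixed at half the most. Time passes only in rows, so rows that do not move let the fingers close. It gives the time, the measured TCP pose, the force and the opening at its end, in the units of the state.
- arm.read_state(): the state, without advancing time (a new reading comes with each control period).
- arm.get_image(name): name is "scene" or "side" or "wrist"; returns a dict with "image" (480x640x3 uint8, red, green, blue), "K" (3x3 intrinsics, pixels), "R" (3x3) and "t" (3): a world point X has camera coordinates R X + t. Camera axes: x right, y down, z forward; pixel columns grow to the right and rows downward; lengths in mm; the calibration is good to about 2 mm. A picture is of the moment at which its call begins. There is no depth.
- arm.job_done(): hands the job in, once; it reports no verdict.
The state is a dict: "clock": time; "joints": joint angles; "joint_vel": joint speeds; "joint_efforts": joint torques, N m; "position": TCP position; "ee_rot": TCP orientation; "contact_force": force on the tool from outside, world axes, zero at the start; "wrist_torque": the same for the moment, N m; "gripper_width": finger opening in mm.
Only numpy, scipy, OpenCV 4.12 (cv2) and the standard library are available. Lean on these libraries where they do the work, as an engineer would, in place of code of your own. Each camera call takes 0.05 s, during which the arm holds its last target.

## Working session

There is one attempt and no reset: what is moved stays moved. The work goes in short steps, Python scripts to look and compute and a tool call to move; the robot and the scene stay as the last step left them, time stands still between calls to the robot, and variables do not carry over. Pictures are saved under pics/ and viewed, and the job is handed in when it is done.

Besides the shell and the picture viewer there is one more tool, called after "Call:" as name(argument=value, ...) on one line, values as JSON. drive_tool: Moves the arm, as the interface text tells. Its arguments: {"type":"object","properties":{"plan":{"type":"array"},"fingers":{"type":"number"}},"required":["plan"]}

```bash
mkdir -p pics; ls; python3 - <<'E'
from bench import arm
import cv2
s=arm.read_state()
for k,v in s.items(): print(k,v)
for n in ("scene","side","wrist"):
    d=arm.get_image(n)
    cv2.imwrite(f"pics/{n}0.png",d["image"][:,:,::-1])
    print(n,d["K"],d["R"],d["t"])
E
```

```text
pics
clock 0.0
joints [ 1.49160931e+00  3.85587277e-01  6.59933198e-03 -5.25798673e-04
 -1.19400265e+00 -2.58654408e-01]
joint_vel [-3.70403877e-04 -4.20764270e-04  6.09483090e-04  7.74852141e-05
  1.28793105e-03  1.20827376e-03]
joint_efforts [-8.55871222e-04 -3.92293167e+01  1.88402599e+01  4.18611914e+00
 -4.65885911e-03  1.26845510e-06]
position [206.92158758 589.17811478 255.18863928]
ee_rot [ 9.85749854e-01 -1.68214036e-01 -1.45049364e-04  1.11461860e-03]
contact_force [ 0.95424027 -0.33065799  0.48766611]
wrist_torque [0.03897899 0.01079314 0.02309159]
gripper_width 85.45317875526017
scene [[451.41623425   0.         324.21991018]
 [  0.         451.41623425 237.17207483]
 [  0.           0.           1.        ]] [[-0.84414152 -0.53611023 -0.00330531]
 [-0.40569095  0.64279382 -0.64979301]
 [ 0.35048531 -0.54717632 -0.76010402]] [527.60919915 202.72913403 827.50967079]
side [[434.17648676   0.         325.29799761]
 [  0.         434.17648676 239.23621245]
 [  0.           0.           1.        ]] [[ 0.14267723 -0.98972702 -0.00914495]
 [-0.81839361 -0.1127716  -0.56348423]
 [ 0.55666427  0.08788053 -0.82607621]] [ 41.34848542 505.18151175 649.15716917]
wrist [[349.34862505   0.         321.82863247]
 [  0.         349.34862505 245.47372665]
 [  0.           0.           1.        ]] [[-0.33151172 -0.94344887  0.00204944]
 [-0.90331485  0.31803467  0.28788233]
 [-0.27225405  0.09358508 -0.9576636 ]] [623.80502347 -37.32670321 380.07437877]
```

View pics/scene0.png

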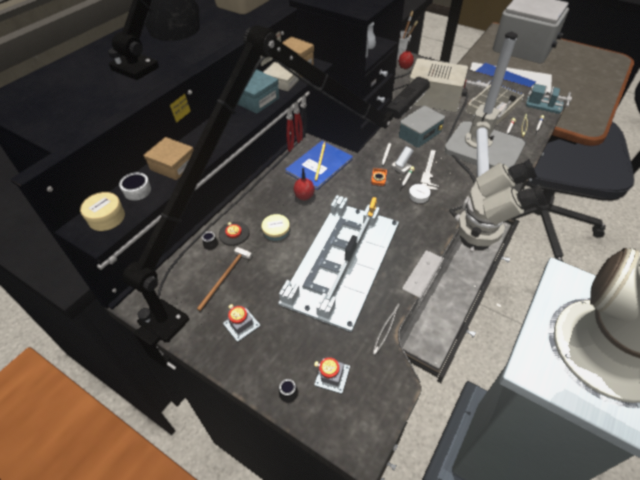

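View pics/side0.png

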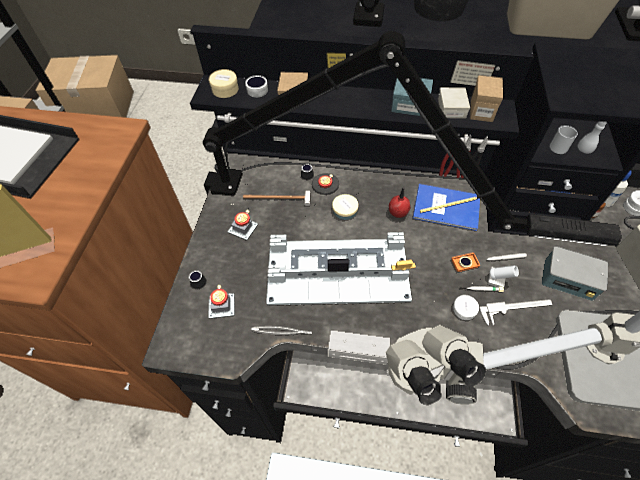

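View pics/wrist0.png

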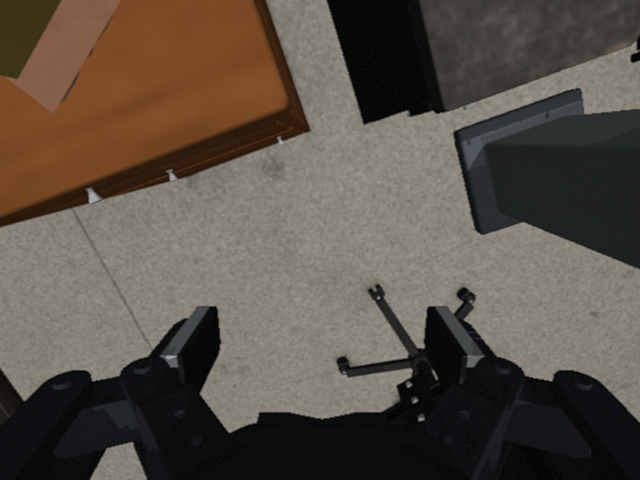

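```bash
cat > h.py <<'E'
import numpy as np, cv2
from bench import arm
def ray(d,u,v):
    c=-d["R"].T@d["t"]; r=d["R"].T@np.linalg.inv(d["K"])@np.array([u,v,1.]); return c,r/np.linalg.norm(r)
def onz(d,u,v,z):
    c,r=ray(d,u,v); return c+r*(z-c[2])/r[2]
def proj(d,X):
    p=d["K"]@(d["R"]@np.asarray(X,float)+d["t"]); return p[:2]/p[2]
def tri(d1,p1,d2,p2):
    c1,r1=ray(d1,*p1);c2,r2=ray(d2,*p2)
    s=np.linalg.lstsq(np.c_[r1,-r2],c2-c1,rcond=None)[0]
    a=c1+s[0]*r1;b=c2+s[1]*r2; return (a+b)/2,np.linalg.norm(a-b)
def crop(d,name,x0,y0,x1,y1,f):
    im=d["image"][y0:y1,x0:x1,::-1]
    cv2.imwrite(f"pics/{name}.png",cv2.resize(im,None,fx=f,fy=f,interpolation=cv2.INTER_CUBIC))
E
python3 - <<'E'
from h import *
d=arm.get_image("side"); crop(d,"sideA",180,150,440,340,3)
d2=arm.get_image("scene"); crop(d2,"sceneA",190,180,420,410,2.6)
print(-d["R"].T@d["t"],-d2["R"].T@d2["t"])
E
```

```text
[ 46.17522716  40.84556093 821.29323381] [237.59221671 605.33735295 762.469312  ]
```

View pics/sideA.png

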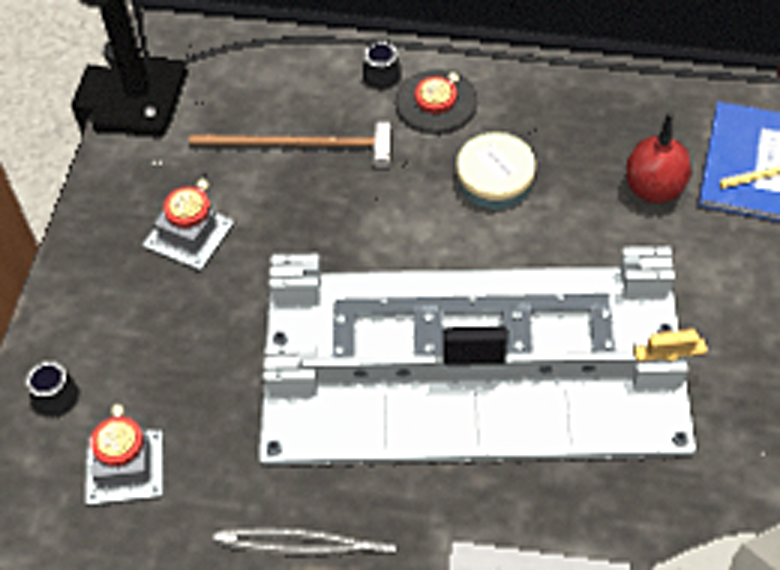

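View pics/sceneA.png

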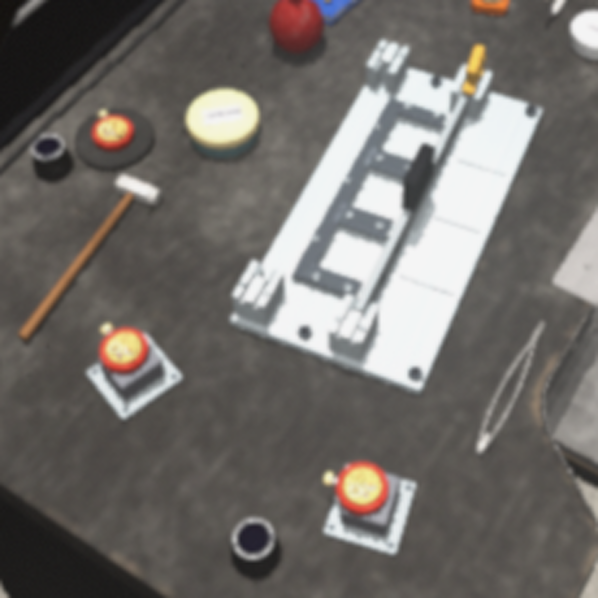

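```bash
python3 - <<'E'
from h import *
from scipy.optimize import least_squares
S=arm.get_image("side");C=arm.get_image("scene")
def blob(d,u,v,r=5):
    g=d["image"].mean(2)[v-r:v+r+1,u-r:u+r+1]; w=np.clip(np.median(g)-30-g,0,None)
    yy,xx=np.mgrid[-r:r+1,-r:r+1]; return u+(w*xx).sum()/w.sum(), v+(w*yy).sum()/w.sum()
sp={"FL":(271,299),"FR":(407,296),"RL":(273,263)}
cp={"FL":(350,323),"FR":(394,223),"RL":(307,308),"RR":(358,211)}
P={"FL":(-84,140),"FR":(-84,-140),"RL":(4,140),"RR":(4,-140)}
obs=[]
for d,pp in ((S,sp),(C,cp)):
    for k,(u,v) in pp.items():
        b=blob(d,u,v); X=onz(d,*b,15); print(k,np.round(b,1),X.round(1)); obs.append((d is S,P[k],X[:2]))
def res(p,o):
    c,s=np.cos(p[2]),np.sin(p[2]); return np.ravel([np.array([p[0]+c*a[0]-s*a[1],p[1]+s*a[0]+c*a[1]])-X for _,a,X in o])
for o in ([x for x in obs if x[0]],[x for x in obs if not x[0]],obs):
    r=least_squares(res,[550,0,0],args=(o,)); print(r.x.round(4),r.fun.round(1))
# rings
for d in (S,C):
    hsv=cv2.cvtColor(d["image"],cv2.COLOR_RGB2HSV)
    m=((hsv[...,0]<8)|(hsv[...,0]>172))&(hsv[...,1]>150)&(hsv[...,2]>100)
    n,l,st,ce=cv2.connectedComponentsWithStats(m.astype(np.uint8))
    for i in range(1,n):
        if 30<st[i,4]<500:
            b=st[i]; u=b[0]+b[2]/2-.5;v=b[1]+b[3]/2-.5; print(st[i],onz(d,u,v,34).round(1))
E
```

```text
FL [270.  300.1] [424.1 217.6  15. ]
FR [408.4 296.6] [471.4 -63.2  15. ]
RL [271.3 262.8] [512.2 233.8  15. ]
FL [351.5 324.6] [423.9 221.5  15. ]
FR [396.6 221.9] [469.2 -57.3  15. ]
RL [306.2 308.4] [515.  237.7  15. ]
RR [358.7 207.9] [562.6 -50.3  15. ]
[5.309072e+02 9.255860e+01 1.680000e-01] [ 0.6 -1.1  0.1  3.6 -0.7 -2.5]
[5.321748e+02 9.424800e+01 1.589000e-01] [ 3.2 -2.4  2.2 -0.  -1.  -4.5 -4.4  6.9]
[5.315468e+02 9.352260e+01 1.638000e-01] [ 1.8  0.3  0.1  4.9  0.5 -1.5  1.9 -3.6  2.3 -1.  -2.3 -5.4 -4.3  6.3]
[318 177  14  10  45] [743.4 150.6  34. ]
[390 196  20  19 274] [695.1 -31.9  34. ]
[235 214  15  11  46] [606. 320.  34.]
[211 289  17  16  88] [408.9 317.2  34. ]
[400  52  13  11 109] [ 759.9 -703.6   34. ]
[295 180  18  14 187] [698.6 -25.3  34. ]
[226 226  15  12  51] [747.8 172.   34. ]
[229 311  18  12  60] [605.6 329.2  34. ]
[319 361  20  17  75] [409.4 325.8  34. ]
```

```bash
python3 - <<'E'
from h import *
S=arm.get_image("side");C=arm.get_image("scene");W=arm.get_image("wrist")
for n,a,b in (("elbow",(392,48),(265,42)),("head end near",(512,222),(388,118)),("head far",(618,232),(424,85)),("mid upper",(300,95),(205,150)),("scopeEyeL",(424,380),(487,228)),("scopeEyeR",(465,365),(518,170)),("carrier1 ring",(218,296.5),(328.5,369)),("base lamp",(222,182),(165,325)), ("arm2 mid",(450,130),(325,85))):
    print(n,*[np.round(x,1) for x in tri(S,a,C,b)])
s=arm.read_state(); print((-W["R"].T@W["t"]), s["position"])
from scipy.spatial.transform import Rotation as Ro
R=Ro.from_quat(s["ee_rot"]).as_matrix(); print(R.round(3)); print("cam in tool",R.T@(-W["R"].T@W["t"]-s["position"]), (W["R"]@R).round(3))
E
```

```text
elbow [723.5  30.6 400.4] 5.3
head end near [ 600.1 -243.1  132.5] 1.3
head far [ 599.3 -441.7  126. ] 15.9
mid upper [741.5 196.8 276.5] 5.8
scopeEyeL [286.7 -87.9  73.6] 2.0
scopeEyeR [ 275.7 -123.4  205.9] 5.5
carrier1 ring [411.9 322.3  25.6] 1.1
base lamp [724.3 406.4  10.8] 5.8
arm2 mid [682.7 -92.2 272.3] 7.5
[276.62982297 565.02573581 374.33094863] [207.07425358 589.65529954 256.27204181]
[[ 0.943 -0.331 -0.   ]
 [-0.331 -0.943 -0.   ]
 [-0.     0.    -1.   ]]
cam in tool [  73.78365255    0.19759762 -118.06113541] [[ 0.     1.    -0.   ]
 [-0.958 -0.    -0.288]
 [-0.288  0.     0.958]]
```

```bash
cat > mv.py <<'E'
# commanded pose (x,y,z mm, theta deg = world angle of tool x, tool pointing down) kept in cmd.json
import json,sys,numpy as np
def load(): return json.load(open("cmd.json"))
def save(p): json.dump(list(map(float,p)),open("cmd.json","w"))
def axes(th):
    c,s=np.cos(np.radians(th)),np.sin(np.radians(th)); return np.array([[c,s,0],[s,-c,0],[0,0,-1]])
def go(x,y,z,th,n,commit=True):
    p=np.array(load(),float); rows=[]
    for i in range(n):
        k=n-i; d=(np.array([x,y,z])-p[:3])/k
        t=round(-(th-p[3])/k,1)
        sh=np.round(axes(p[3])@d/1000,4); 
        rows.append([[float(v) for v in sh],t])
        p[:3]+=axes(p[3]).T@sh*1000; p[3]-=t
    print(json.dumps(rows)); print("end",p.round(2))
    if commit: save(p)
E
echo '[207.1,589.67,256.31,-19.37]'>cmd.json
python3 -c "
from mv import *
go(505,60,250,-80.6,12)"
```

```text
[[[0.0381, 0.0334, 0.0005], 5.1], [[0.0409, 0.0299, 0.0005], 5.1], [[0.0434, 0.0261, 0.0005], 5.1], [[0.0455, 0.0222, 0.0005], 5.1], [[0.0473, 0.0181, 0.0005], 5.1], [[0.0487, 0.0138, 0.0005], 5.1], [[0.0498, 0.0094, 0.0006], 5.1], [[0.0504, 0.0049, 0.0005], 5.1], [[0.0506, 0.0004, 0.0006], 5.1], [[0.0505, -0.0041, 0.0005], 5.1], [[0.0499, -0.0085, 0.0006], 5.1], [[0.0489, -0.013, 0.0005], 5.1]]
end [504.99  60.03 250.01 -80.57]
```

Call:
drive_tool(plan=[[[0.0381, 0.0334, 0.0005], 5.1], [[0.0409, 0.0299, 0.0005], 5.1], [[0.0434, 0.0261, 0.0005], 5.1], [[0.0455, 0.0222, 0.0005], 5.1], [[0.0473, 0.0181, 0.0005], 5.1], [[0.0487, 0.0138, 0.0005], 5.1], [[0.0498, 0.0094, 0.0006], 5.1], [[0.0504, 0.0049, 0.0005], 5.1], [[0.0506, 0.0004, 0.0006], 5.1], [[0.0505, -0.0041, 0.0005], 5.1], [[0.0499, -0.0085, 0.0006], 5.1], [[0.0489, -0.013, 0.0005], 5.1]])

```text
clock: 2.0
position: [505.9, 58.6, 250.4]
ee_rot: [0.762, -0.648, 0.0, -0.0]
contact_force: [1.1, -0.0, 0.0]
gripper_width: 85.5
```

```bash
python3 - <<'E'
from h import *
d=arm.get_image("wrist"); cv2.imwrite("pics/w1.png",d["image"][:,:,::-1])
s=arm.read_state(); print(s["clock"],s["position"],s["joints"].round(3) if hasattr(s["joints"],'round') else s["joints"],s["contact_force"])
E
```

```text
2.05 [507.68784567  54.96602791 250.05949145] [ 0.427  0.195 -0.279  0.002 -1.097 -0.272] [ 3.33797203 -1.43307752 -0.3351359 ]
```

View pics/w1.png

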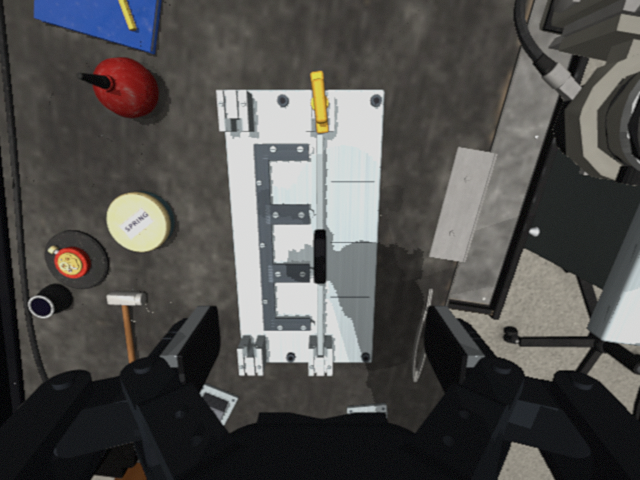

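```bash
cat > pal.py <<'E'
from h import *
from scipy.optimize import least_squares
def blobs(d,pts,r=7):
    g=cv2.GaussianBlur(d["image"],(0,0),.7).mean(2); out=[]
    for u,v in pts:
        w=g[v-r:v+r+1,u-r:u+r+1]; w=np.clip(np.median(w)*.7-w,0,None); yy,xx=np.mgrid[-r:r+1,-r:r+1]
        yy,xx=yy[w>0],xx[w>0]; w=w[w>0]; out.append((u+(w*xx).sum()/w.sum(),v+(w*yy).sum()/w.sum()))
    return out
P=np.array([(-84,140),(-84,-140),(4,140),(4,-140)],float)
def fit(X,P=P):
    f=lambda p:np.ravel(np.c_[p[0]+np.cos(p[2])*P[:,0]-np.sin(p[2])*P[:,1],p[1]+np.sin(p[2])*P[:,0]+np.cos(p[2])*P[:,1]]-X)
    r=least_squares(f,[530,93,.165]); return r.x,r.fun
E
python3 - <<'E'
from pal import *
d=arm.get_image("wrist"); crop(d,"w2",200,60,400,400,1.7)
b=blobs(d,[(365,357),(376,100),(291,357),(283,100)]); print(np.round(b,1))
X=np.array([onz(d,*p,15)[:2] for p in b]); print(X.round(1)); print(fit(X))
s=arm.read_state(); print(s["clock"],s["position"],s["contact_force"])
# latch
hsv=cv2.cvtColor(d["image"],cv2.COLOR_RGB2HSV)
m=((hsv[...,0]>15)&(hsv[...,0]<32)&(hsv[...,1]>130)&(hsv[...,2]>80)).astype(np.uint8); m[:,:290]=0;m[:,350:]=0;m[160:]=0
ys,xs=np.nonzero(m);print(len(xs),xs.min(),xs.max(),ys.min(),ys.max())
print(cv2.minAreaRect(np.c_[xs,ys].astype(np.float32)))
crop(d,"latch",290,60,350,140,7)
E
```

```text
[[367.2 360.2]
 [376.2 102.3]
 [292.4 360.3]
 [282.7 101.3]]
[[428.9 216.9]
 [474.5 -60.1]
 [515.5 230.8]
 [561.4 -47.3]]
(array([5.34541789e+02, 9.15571982e+01, 1.62499480e-01]), array([ 0.10055093, -0.77764198, -0.18719064, -0.13292289,  0.37729512,
       -0.4186893 , -0.29065541,  1.32925418]))
2.1 [506.53264832  56.8220809  249.81584339] [-1.09545472  0.88288595 -0.34863804]
767 311 328 76 137
((319.93865966796875, 106.58963012695312), (61.20304870605469, 16.071773529052734), 87.51044464111328)
```

View pics/w2.png

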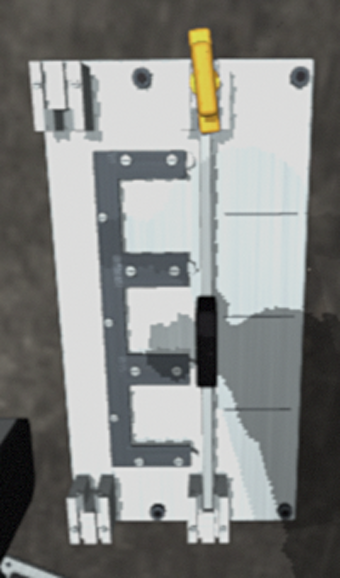

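View pics/latch.png

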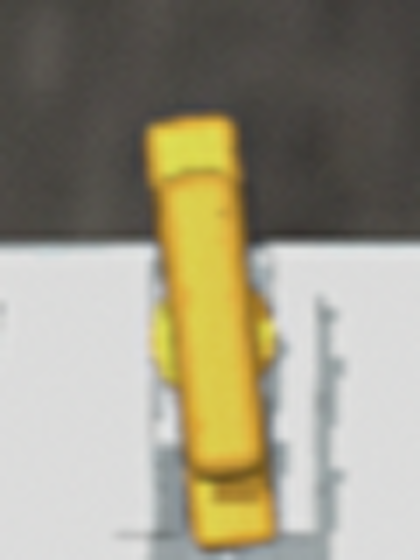

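```bash
python3 - <<'E'
from pal import *
d=arm.get_image("wrist")
a=onz(d,318.6-.4,85.4,61.5);b=onz(d,322-.4,126.4,61.5)
print(a,b,np.linalg.norm(a-b),(a+b)/2, np.arctan2(*(b-a)[[1,0]])-np.pi/2-.1625)
p=(534.5,91.56,.1625);c,s=np.cos(p[2]),np.sin(p[2])
T=lambda x,y:(p[0]+c*x-s*y,p[1]+s*x+c*y)
print("latch",T(-31,-135),"slot",T(-31,0),"park",T(46,0),"bays",T(0,64),T(0,0),T(0,-64))
# keeper grip top
g=d["image"].astype(int); m=(g.max(2)<45); m[:225]=0;m[290:]=0;m[:,:310]=0;m[:,332:]=0
n,l,st,ce=cv2.connectedComponentsWithStats(m.astype(np.uint8)); i=1+st[1:,4].argmax();print(st[i]);x,y,w,h=st[i][:4]
print(onz(d,x+w/2-.5,y+h/2-.5,72))
s_=arm.read_state(); print(s_["position"],s_["clock"])
E
```

```text
[528.05202176 -57.46767611  61.5       ] [520.42275437 -27.02140333  61.5       ] 31.387597028895826 [524.23738806 -42.24453972  61.5       ] 0.0830257181310888
latch (np.float64(525.749476542757), np.float64(-46.676855936556365)) slot (np.float64(503.90839700109984), np.float64(86.544640994138)) park (np.float64(579.8939915467552), np.float64(99.00214562160167)) bays (np.float64(524.1457104395107), np.float64(154.71685780418102)) (np.float64(534.5), np.float64(91.56)) (np.float64(544.8542895604893), np.float64(28.403142195818972))
[314 232  12  53 576]
[504.64319399  83.72906469  72.        ]
[505.74274794  58.25358157 249.77209976] 2.15
```

```bash
python3 -c "
from mv import *
go(525,-45,140,-75.8,5)"
```

```text
[[[0.0214, -0.0005, 0.022], -1.0], [[0.0214, -0.0001, 0.022], -0.9], [[0.0214, 0.0002, 0.022], -1.0], [[0.0213, 0.0006, 0.022], -0.9], [[0.0214, 0.0009, 0.022], -1.0]]
end [524.95 -45.02 140.01 -75.77]
```

Call:
drive_tool(plan=[[[0.0214, -0.0005, 0.022], -1.0], [[0.0214, -0.0001, 0.022], -0.9], [[0.0214, 0.0002, 0.022], -1.0], [[0.0213, 0.0006, 0.022], -0.9], [[0.0214, 0.0009, 0.022], -1.0], [[0, 0, 0], 0], [[0, 0, 0], 0], [[0, 0, 0], 0]], fingers=0.3)

```text
clock: 3.15
position: [525.7, -43.9, 141.1]
ee_rot: [0.79, -0.613, 0.001, -0.001]
contact_force: [-1.0, -0.1, 0.4]
gripper_width: 29.6
```

```bash
python3 - <<'E'
from h import *
d=arm.get_image("wrist"); cv2.imwrite("pics/w3.png",d["image"][:,:,::-1])
s=arm.read_state(); print(s["clock"],s["position"],s["gripper_width"])
p=proj(d,(525,-45,61.5)); print(p)
E
```

```text
3.2 [525.61927398 -44.02614003 141.07739695] 29.74179182554906
[323.99851758 266.82454085]
```

View pics/w3.png

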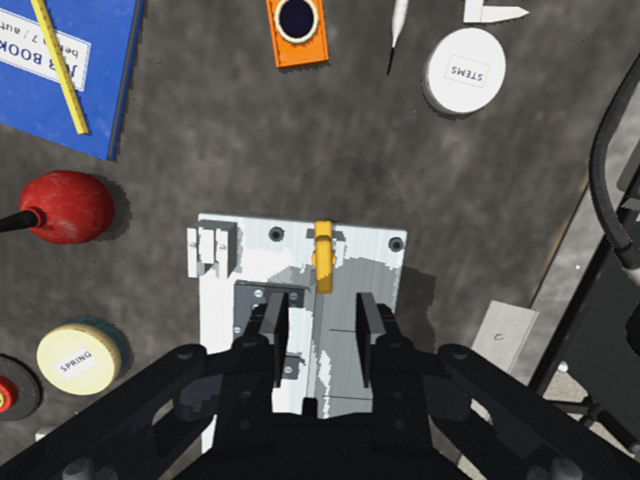

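```bash
python3 - <<'E'
from h import *
for k in range(4):
    d=arm.get_image("wrist"); s=arm.read_state(); print(s["clock"],np.round(s["position"],2))
crop(d,"latch2",290,200,360,310,7)
E
```

```text
3.25 [525.51 -44.17 140.93]
3.3 [525.42 -44.33 140.78]
3.35 [525.32 -44.46 140.61]
3.4 [525.25 -44.59 140.44]
```

View pics/latch2.png

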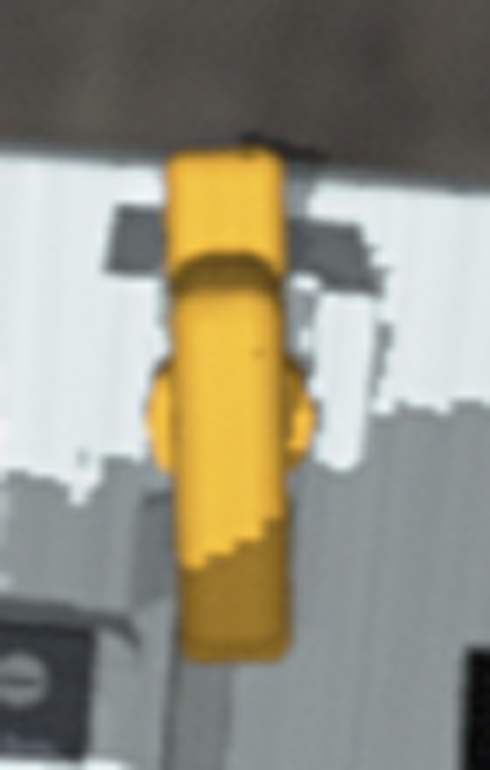

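```bash
python3 - <<'E'
from h import *
d=arm.get_image("wrist")
f=lambda x,y:onz(d,290+x/7-.43,200+y/7-.43,61.5)
a=f(227,283);b=f(236,660)
print(a,b,np.linalg.norm(a-b),(a+b)/2, np.degrees(np.arctan2(*(b-a)[[1,0]]))-90)
s=arm.read_state();print(s["position"])
E
python3 -c "
from mv import *
go(525,-45,74,-76,3)"
```

```text
[529.81085706 -61.86534687  61.5       ] [520.55346457 -28.71214262  61.5       ] 34.421421641071696 [525.18216081 -45.28874474  61.5       ] 15.601365217106462
[525.19112765 -44.72116596 140.30783021]
[[[-0.0, -0.0, 0.022], 0.1], [[-0.0, -0.0, 0.022], 0.1], [[-0.0, -0.0, 0.022], 0.0]]
end [524.95 -45.02  74.01 -75.97]
```

Call:
drive_tool(plan=[[[0, 0, 0.022], -0.7], [[0, 0, 0.022], -0.7], [[0, 0, 0.015], 0], [[0, 0, 0.007], 0], [[0, 0, 0], 0], [[0, 0, 0], 0]])

```text
clock: 4.2
position: [525.7, -44.9, 74.7]
ee_rot: [0.797, -0.604, 0.001, -0.0]
contact_force: [0.5, 0.1, -0.4]
gripper_width: 30.1
```

```bash
echo '[524.95,-45.02,74.0,-74.37]'>cmd.json; python3 - <<'E'
from h import *
d=arm.get_image("wrist"); crop(d,"w4",200,200,440,440,3)
s=arm.read_state(); print(s["clock"],s["position"],s["contact_force"],s["gripper_width"])
E
```

```text
4.25 [525.6780838  -44.86120044  74.7334544 ] [ 0.15026541 -0.31825433 -0.02672076] 30.436796851215686
```

View pics/w4.png

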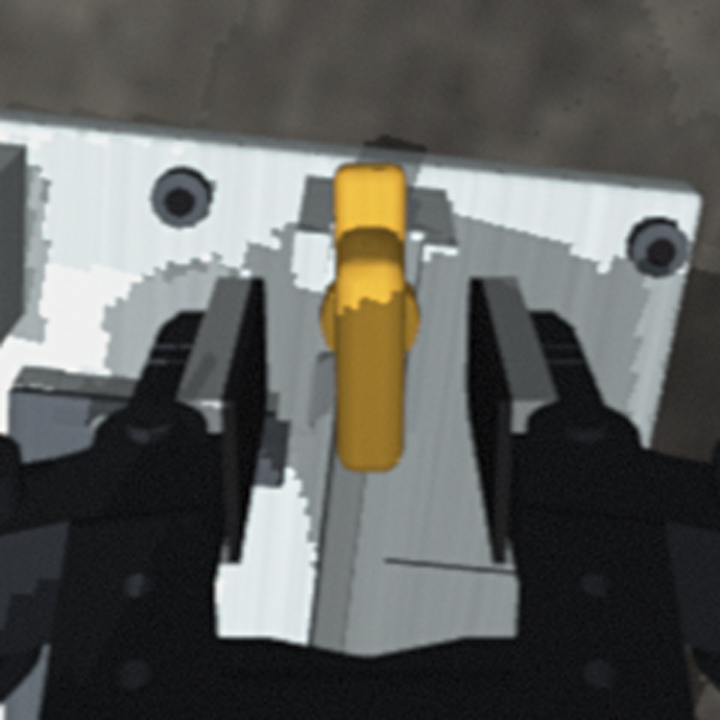

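Call:
drive_tool(plan=[[[0, 0, 0], 0], [[0, 0, 0], 0], [[0, 0, 0], -7], [[0, 0, 0], -7], [[0, 0, 0], -7], [[0, 0, 0], -7], [[0, 0, 0], -7], [[0, 0, 0], -7], [[0, 0, 0], -7], [[0, 0, 0], -7], [[0, 0, 0], -7], [[0, 0, 0], -7]], fingers=0.66)

```text
clock: 5.75
position: [525.8, -44.5, 74.2]
ee_rot: [0.999, -0.036, 0.001, -0.0]
contact_force: [0.3, 1.4, -0.7]
gripper_width: 14.5
```

```bash
echo '[524.95,-45.02,74.0,-4.37]'>cmd.json; python3 - <<'E'
from h import *
d=arm.get_image("wrist"); crop(d,"w5",200,150,440,440,2)
s=arm.read_state(); print(s["clock"],s["position"],s["contact_force"],s["gripper_width"])
E
```

```text
5.8 [525.79705464 -44.55171353  74.23373093] [0.3052812  1.59722918 0.14867074] 14.52356644063785
```

View pics/w5.png

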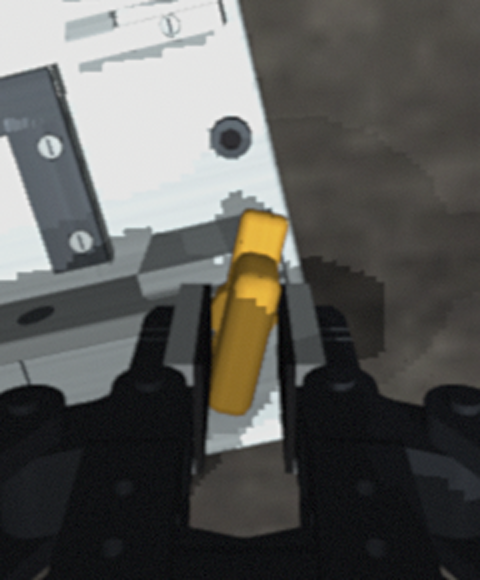

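Call:
drive_tool(plan=[[[0, 0, 0], -5], [[0, 0, 0], -5], [[0, 0, 0], 0], [[0, 0, 0], 0]])

```text
clock: 6.3
position: [525.8, -44.6, 74.3]
ee_rot: [0.999, 0.048, 0.001, -0.0]
contact_force: [1.1, 1.8, -0.6]
gripper_width: 14.6
```

Call:
drive_tool(plan=[[[0, 0, 0], 0], [[0, 0, 0], 0], [[0, 0, 0], 0], [[0, 0, -0.02], 0], [[0, 0, -0.03], 0], [[0, 0, -0.03], 0], [[0, 0, 0], 0], [[0, 0, 0], 0]], fingers=-0.2)

```text
clock: 7.3
position: [524.4, -45.1, 153.4]
ee_rot: [0.999, 0.049, -0.001, -0.0]
contact_force: [-0.6, 0.5, -0.6]
gripper_width: 51.5
```

```bash
echo '[524.95,-45.02,154.0,5.63]'>cmd.json; python3 - <<'E'
from h import *
d=arm.get_image("wrist"); cv2.imwrite("pics/w6.png",d["image"][:,:,::-1])
s=arm.read_state(); print(s["clock"],s["position"],s["contact_force"],s["gripper_width"])
E
```

```text
7.35 [524.25079133 -45.10848069 152.98239902] [-0.32112698  1.17982391 -0.30450584] 51.34664254392761
```

View pics/w6.png

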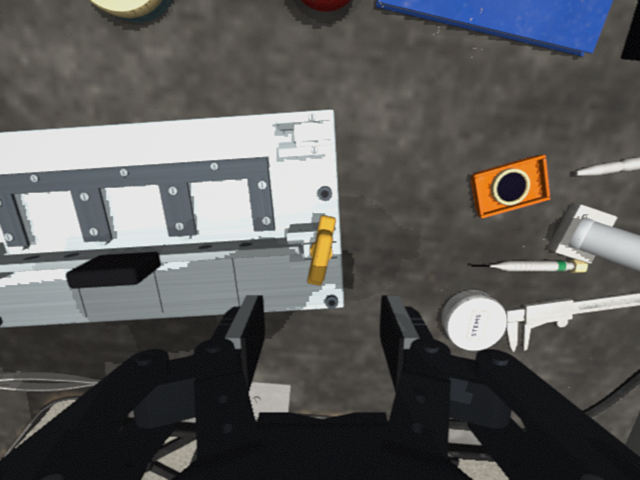

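```bash
python3 -c "
from mv import *
go(504,85,130,-80.7,10)"
```

```text
[[[-0.0008, -0.0131, 0.0024], 8.6], [[-0.0028, -0.0129, 0.0024], 8.6], [[-0.0047, -0.0123, 0.0024], 8.6], [[-0.0064, -0.0115, 0.0024], 8.6], [[-0.0081, -0.0104, 0.0024], 8.7], [[-0.0096, -0.009, 0.0024], 8.6], [[-0.0108, -0.0075, 0.0024], 8.7], [[-0.0118, -0.0058, 0.0024], 8.6], [[-0.0126, -0.004, 0.0024], 8.7], [[-0.013, -0.002, 0.0024], 8.6]]
end [503.99  84.96 130.   -80.67]
```

Call:
drive_tool(plan=[[[-0.0008, -0.0131, 0.0024], 8.6], [[-0.0028, -0.0129, 0.0024], 8.6], [[-0.0047, -0.0123, 0.0024], 8.6], [[-0.0064, -0.0115, 0.0024], 8.6], [[-0.0081, -0.0104, 0.0024], 8.7], [[-0.0096, -0.009, 0.0024], 8.6], [[-0.0108, -0.0075, 0.0024], 8.7], [[-0.0118, -0.0058, 0.0024], 8.6], [[-0.0126, -0.004, 0.0024], 8.7], [[-0.013, -0.002, 0.0024], 8.6], [[0, 0, 0], 0], [[0, 0, 0], 0]])

```text
clock: 8.85
position: [503.8, 84.7, 129.4]
ee_rot: [0.763, -0.646, -0.0, 0.001]
contact_force: [0.4, -0.3, 0.2]
gripper_width: 51.3
```

```bash
python3 - <<'E'
from pal import *
d=arm.get_image("wrist"); cv2.imwrite("pics/w7.png",d["image"][:,:,::-1])
s=arm.read_state(); print(s["clock"],s["position"],s["contact_force"],s["gripper_width"])
E
```

```text
8.9 [503.97097768  84.56481643 129.62286212] [0.59489863 0.41617628 0.18226134] 51.132979170332156
```

View pics/w7.png

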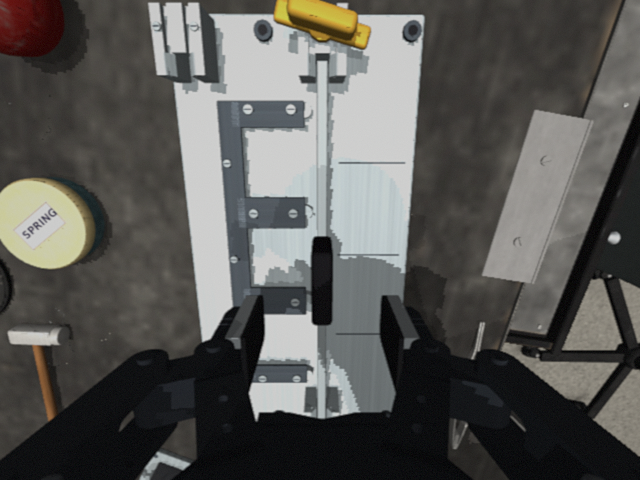

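```bash
python3 - <<'E'
from pal import *
d=arm.get_image("wrist")
g=d["image"].astype(int); m=(g.max(2)<45); m[:225]=0;m[330:]=0;m[:,:300]=0;m[:,342:]=0
n,l,st,ce=cv2.connectedComponentsWithStats(m.astype(np.uint8)); i=1+st[1:,4].argmax();print(st[i]);x,y,w,h=st[i][:4]
print(onz(d,x+w/2-.5,y-.5,72),onz(d,x+w/2-.5,y+h/2-.5,72))
a=onz(d,322.5,60,38);b=onz(d,321,225,38);print(a,b,np.degrees(np.arctan2(*(b-a)[[1,0]])))
E
```

```text
[ 312  237   21   88 1699]
[508.24234397  59.1166628   72.        ] [504.19558827  83.48071368  72.        ]
[522.63226791 -29.3231386   38.        ] [508.50771526  61.12574818  38.        ] 98.87565905594296
```

Call:
drive_tool(plan=[[[0, 0, 0.02], 0], [[0, 0, 0.02], 0], [[0, 0, 0.01], 0], [[0, 0, 0.004], 0], [[0, 0, 0], 0], [[0, 0, 0], 0], [[0, 0, 0], 0]])

```text
clock: 9.82
position: [504.4, 85.2, 76.5]
ee_rot: [0.762, -0.647, 0.0, -0.001]
contact_force: [-0.0, -0.1, 0.2]
gripper_width: 51.2
```

Call:
drive_tool(plan=[[[0, 0, 0], 0], [[0, 0, 0], 0], [[0, 0, 0], 0], [[0, 0, 0], 0], [[0, 0, 0], 0], [[0, 0, 0], 0]], fingers=1)

```text
clock: 10.58
position: [504.4, 85.2, 76.3]
ee_rot: [0.762, -0.647, 0.0, -0.0]
contact_force: [-1.3, 0.4, 4.2]
gripper_width: 10.7
```

```bash
echo '[504.0,84.96,76.0,-80.67]'>cmd.json; python3 - <<'E'
from pal import *
d=arm.get_image("wrist"); cv2.imwrite("pics/w8.png",d["image"][:,:,::-1])
s=arm.read_state(); print(s["clock"],s["position"],s["contact_force"],s["gripper_width"])
E
```

```text
10.625 [504.36915522  85.13276099  76.28229853] [0.19948533 0.60370493 5.40947691] 10.70119333465864
```

View pics/w8.png

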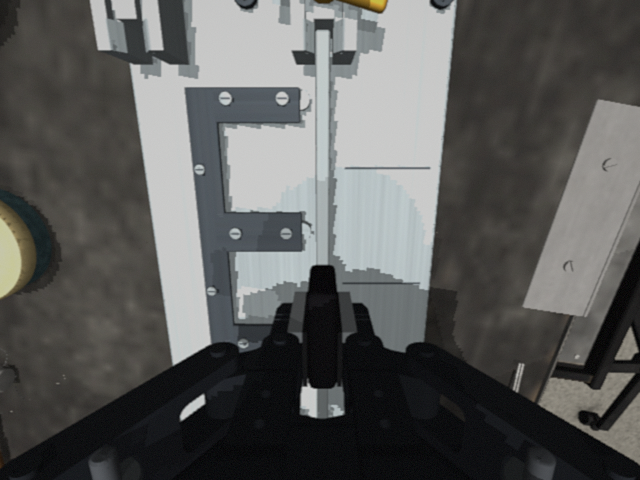

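Call:
drive_tool(plan=[[[0, 0, -0.008], 0], [[0, 0, -0.012], 0], [[0, 0, -0.015], 0], [[0, 0, -0.015], 0], [[0, -0.015, 0], 0], [[0, -0.022, 0], 0], [[0, -0.022, 0], 0], [[0, -0.013, 0], 0], [[0, -0.005, 0], 0], [[0, 0, 0], 0], [[0, 0, 0], 0], [[0, 0, 0], 0]])

```text
clock: 12.12
position: [579.7, 97.5, 126.2]
ee_rot: [0.762, -0.647, -0.0, 0.0]
contact_force: [-0.8, -0.6, -0.8]
gripper_width: 11.0
```

```bash
echo '[579.98,97.44,126,-80.67]'>cmd.json; python3 - <<'E'
from pal import *
d=arm.get_image("wrist"); cv2.imwrite("pics/w9.png",d["image"][:,:,::-1])
d=arm.get_image("side"); crop(d,"s9",240,200,440,320,4)
s=arm.read_state(); print(s["clock"],s["position"],s["contact_force"],s["gripper_width"])
E
```

```text
12.225 [579.84931068  97.53205684 126.22597188] [ 0.12913414 -0.71860625 -2.12078745] 10.807275210324235
```

View pics/w9.png

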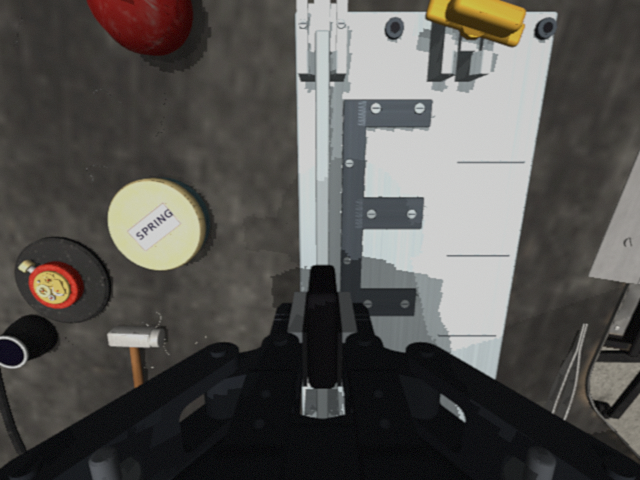

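View pics/s9.png

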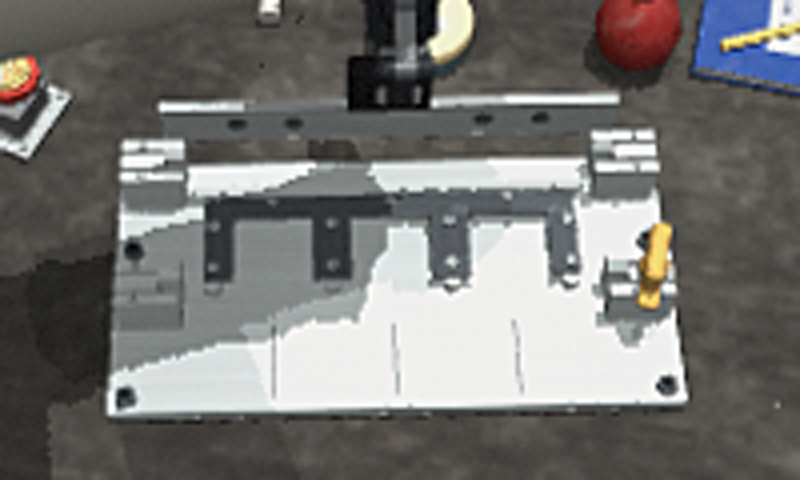

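Call:
drive_tool(plan=[[[0, 0, 0.012], 0], [[0, 0, 0.008], 0], [[0, 0, 0.005], 0], [[0, 0, 0.005], 0], [[0, 0, 0.005], 0], [[0, 0, 0], 0], [[0, 0, 0], 0]])

```text
clock: 13.1
position: [580.3, 97.6, 91.2]
ee_rot: [0.762, -0.647, 0.0, -0.0]
contact_force: [0.7, -0.4, -1.1]
gripper_width: 10.2
```

```bash
python3 - <<'E'
from pal import *
d=arm.get_image("wrist"); crop(d,"w10",250,0,450,120,4)
s=arm.read_state(); print(s["clock"],s["position"],s["contact_force"],s["wrist_torque"])
E
```

```text
13.15 [580.31189758  97.61411412  91.30482735] [-0.13225745  0.46114066 -0.83617702] [ 0.02521259  0.0022113  -0.03584727]
```

View pics/w10.png

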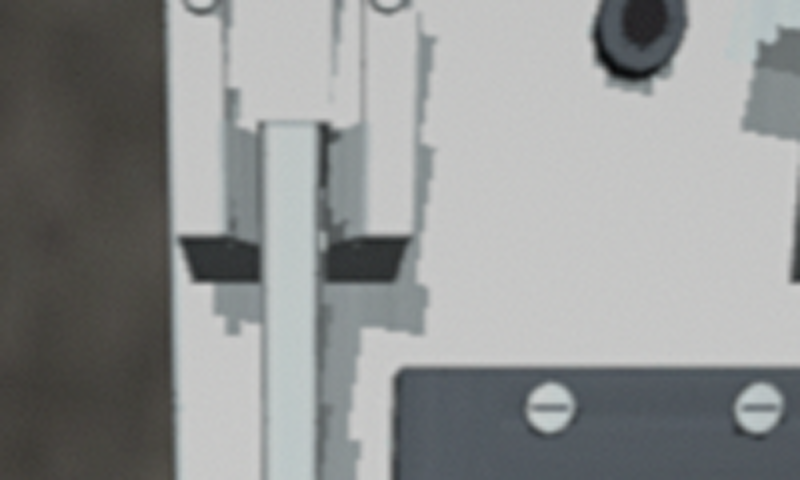

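In the groove cleanly, with no contact force; lower on down.

Call:
drive_tool(plan=[[[0, 0, 0.005], 0], [[0, 0, 0.005], 0], [[0, 0, 0.003], 0], [[0, 0, 0.002], 0], [[0, 0, 0.001], 0], [[0, 0, 0], 0], [[0, 0, 0], 0]])

```text
clock: 14.02
position: [580.0, 97.5, 76.3]
ee_rot: [0.763, -0.647, 0.0, 0.0]
contact_force: [-2.7, 1.0, 5.7]
gripper_width: 10.8
```

Call:
drive_tool(plan=[[[0, 0, 0], 0], [[0, 0, 0], 0], [[0, 0, 0], 0], [[0, 0, 0], 0], [[0, 0, -0.02], 0], [[0, 0, -0.04], 0], [[0, 0, -0.04], 0], [[0, 0, -0.03], 0], [[0, 0, 0], 0], [[0, 0, 0], 0]], fingers=-0.2)

```text
clock: 15.28
position: [579.5, 97.4, 204.3]
ee_rot: [0.762, -0.647, -0.001, 0.0]
contact_force: [-0.4, 0.2, 0.4]
gripper_width: 51.2
```

```bash
echo '[580,97.4,205,-80.67]'>cmd.json; python3 - <<'E'
from pal import *
d=arm.get_image("wrist"); cv2.imwrite("pics/w11.png",d["image"][:,:,::-1])
d=arm.get_image("side"); crop(d,"s11",180,150,440,340,3)
s=arm.read_state(); print(s["clock"],s["position"],s["contact_force"],s["gripper_width"])
E
```

```text
15.375 [579.41950575  97.29161614 203.58762919] [ 0.28960986 -0.78533385 -0.2368871 ] 51.21511545163883
```

View pics/w11.png

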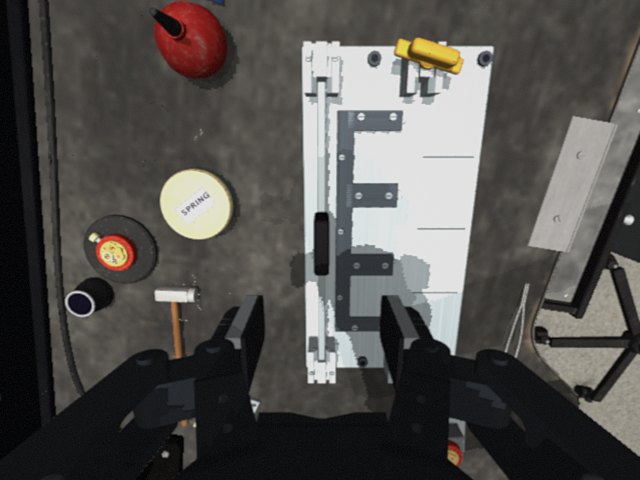

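View pics/s11.png

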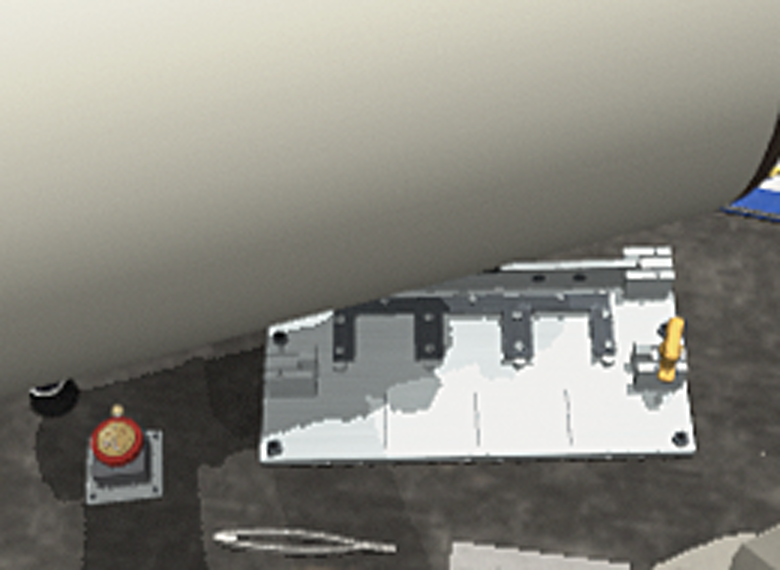

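```bash
python3 -c "
from mv import *
go(410,322,180,5,11)"; python3 - <<'E'
from pal import *
d=arm.get_image("wrist")
b=blobs(d,[(485,60),(374,59),(362,361)]); print(np.round(b,1))
X=np.array([onz(d,*p,15)[:2] for p in b]); print(X.round(1)); print(fit(X,P[[1,3,2]])); print(arm.read_state()["position"])
E
```

```text
[[[-0.0227, 0.0119, 0.0023], -7.8], [[-0.0241, 0.0088, 0.0023], -7.8], [[-0.025, 0.0054, 0.0023], -7.8], [[-0.0255, 0.002, 0.0023], -7.8], [[-0.0256, -0.0015, 0.0023], -7.8], [[-0.0251, -0.005, 0.0022], -7.8], [[-0.0242, -0.0083, 0.0023], -7.8], [[-0.0228, -0.0116, 0.0022], -7.8], [[-0.0211, -0.0145, 0.0023], -7.8], [[-0.0189, -0.0173, 0.0022], -7.7], [[-0.0164, -0.0197, 0.0023], -7.8]]
end [410.03 322.05 180.     5.03]
[[484.9  58.3]
 [374.   57.7]
 [361.7 362.4]]
[[474.1 -57.8]
 [560.7 -43.9]
 [515.9 231.7]]
(array([5.34403518e+02, 9.34442488e+01, 1.61172198e-01]), array([-0.15803478, -0.41947357,  0.12875759, -0.16166042,  0.02927719,
        0.58113399]))
[579.5016198   97.33006923 203.61646213]
```

Call:
drive_tool(plan=[[[-0.0227, 0.0119, 0.0023], -7.8], [[-0.0241, 0.0088, 0.0023], -7.8], [[-0.025, 0.0054, 0.0023], -7.8], [[-0.0255, 0.002, 0.0023], -7.8], [[-0.0256, -0.0015, 0.0023], -7.8], [[-0.0251, -0.005, 0.0022], -7.8], [[-0.0242, -0.0083, 0.0023], -7.8], [[-0.0228, -0.0116, 0.0022], -7.8], [[-0.0211, -0.0145, 0.0023], -7.8], [[-0.0189, -0.0173, 0.0022], -7.7], [[-0.0164, -0.0197, 0.0023], -7.8], [[0, 0, 0], 0]])

```text
clock: 16.92
position: [409.2, 322.8, 179.1]
ee_rot: [0.999, 0.045, -0.001, 0.001]
contact_force: [-0.1, -0.3, 0.0]
gripper_width: 51.6
```

Call:
drive_tool(plan=[[[0, 0, 0], 0], [[0, 0, 0], 0]])

```text
clock: 17.18
position: [410.4, 321.5, 179.8]
ee_rot: [0.999, 0.043, -0.0, 0.0]
contact_force: [0.4, 0.2, 0.5]
gripper_width: 51.2
```

```bash
python3 - <<'E'
from pal import *
d=arm.get_image("wrist"); cv2.imwrite("pics/w12.png",d["image"][:,:,::-1])
s=arm.read_state(); print(s["clock"],s["position"],s["contact_force"],s["gripper_width"])
E
```

```text
17.225 [410.46089238 321.53238362 179.90961709] [-0.03121481  0.08929866 -0.71092036] 51.26341221338809
```

View pics/w12.png

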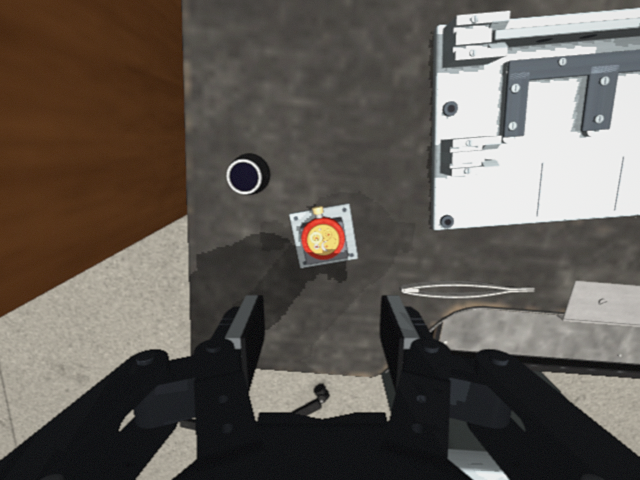

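```bash
python3 - <<'E'
from pal import *
d=arm.get_image("wrist"); crop(d,"w13",270,190,380,285,7)
E
```

```text
(no output)
```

View pics/w13.png

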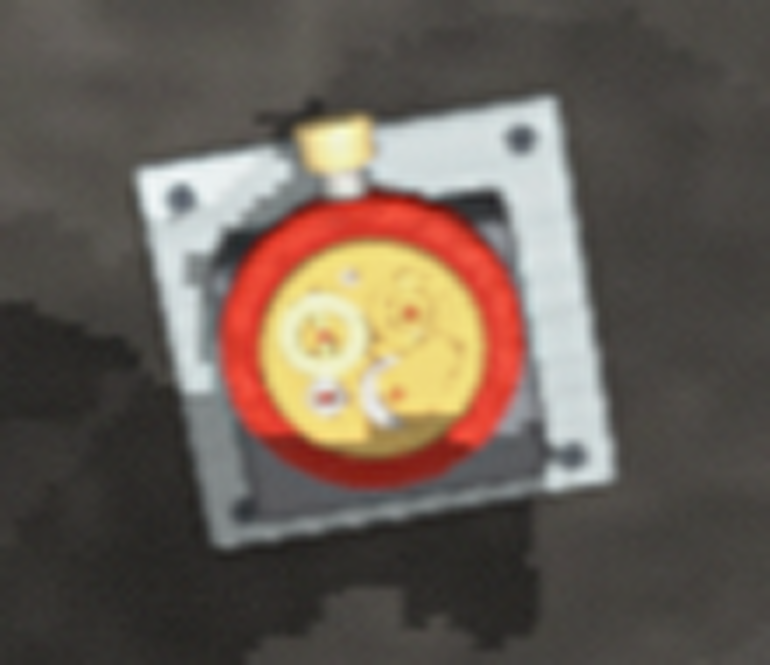

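```bash
python3 - <<'E'
from pal import *
d=arm.get_image("wrist")
f=lambda x,y,z:onz(d,270+x/7-.43,190+y/7-.43,z)[:2]
TL,TR,BR,BL=[f(*p,5) for p in ((138,170),(556,98),(613,472),(213,545))]
for p in (TL,TR,BR,BL):print(p.round(1))
print(np.linalg.norm(TL-TR),np.linalg.norm(BL-BR),np.linalg.norm(TL-BL),np.linalg.norm(TR-BR))
c=(TL+TR+BR+BL)/4; v=(TL+TR-BL-BR); w=(TL+BL-TR-BR)
print(c,np.degrees(np.arctan2(v[1],v[0])),np.degrees(np.arctan2(w[1],w[0]))-90)
print("ring",f(372,340,35),"crown",f(335,145,30))
print(arm.read_state()["position"])
E
```

```text
[421.7 350. ]
[434.9 300.3]
[388.1 287.9]
[374.  337.6]
51.494893906653274 51.683891373623034 49.32983759564955 48.369683400908755
[404.65849892 318.94239774] 14.70850098831955 15.37811045608018
ring [411.04288399 320.57041158] crown [431.70283832 326.49214688]
[410.4195994  321.67124328 180.0070236 ]
```

```bash
python3 - <<'E'
from pal import *
d=arm.get_image("wrist")
f=lambda x,y,z:onz(d,270+x/7-.43,190+y/7-.43,z)[:2]
c=np.array([404.7,318.9]);a=np.radians(15);R=np.array([[np.cos(a),np.sin(a)],[-np.sin(a),np.cos(a)]])
for n,q in (("block -x top edge",(400,495,26)),("ring",(372,340,37)),("crown tip",(335,118,30)),("block BL",(257,520,26)),("block BR",(545,470,26)),("block TR base",(500,193,26)),("hole TL",(180,198,5)),("hole TR",(521,138,5)),("hole BL",(245,508,5)),("hole BR",(572,455,5))): print(n,(R@(f(*q)-c)).round(1))
E
python3 -c "
from mv import *
go(405,319,100,15,3)"
```

```text
block -x top edge [-15.1   0.5]
ring [ 7.1 -0. ]
crown tip [31.  -0.1]
block BL [-15.3  17.7]
block BR [-15.1 -16.8]
block TR base [ 18.6 -16.8]
hole TL [20.1 21.4]
hole TR [ 20.2 -20.8]
hole BL [-20.7  21.1]
hole BR [-20.9 -20.8]
[[[-0.0018, 0.0009, 0.0267], -3.3], [[-0.0018, 0.0007, 0.0266], -3.3], [[-0.0018, 0.0007, 0.0267], -3.4]]
end [405.02 318.99 100.    15.03]
```

Call:
drive_tool(plan=[[[-0.0018, 0.0009, 0.0267], -3.3], [[-0.0018, 0.0007, 0.0266], -3.3], [[-0.0018, 0.0007, 0.0267], -3.4], [[0, 0, 0.02], 0], [[0, 0, 0.02], 0], [[0, 0, 0.01], 0], [[0, 0, 0], 0], [[0, 0, 0], 0], [[0, 0, 0], 0], [[0, 0, 0], 0]])

```text
clock: 18.62
position: [405.2, 319.3, 50.6]
ee_rot: [0.991, 0.131, 0.0, -0.0]
contact_force: [-0.2, 0.4, 0.3]
gripper_width: 50.9
```

```bash
echo '[405.02,318.99,50,15.03]'>cmd.json; python3 - <<'E'
from pal import *
d=arm.get_image("wrist"); crop(d,"w14",180,160,460,440,2)
s=arm.read_state(); print(s["clock"],s["position"],s["contact_force"],s["gripper_width"])
E
```

```text
18.675 [405.16508644 319.27126594  50.43935275] [ 0.14433553 -0.01322997 -1.25097298] 51.81498659558796
```

View pics/w14.png

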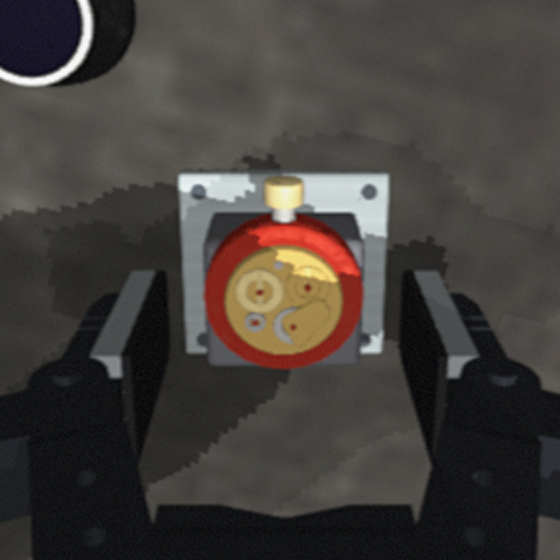

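Call:
drive_tool(plan=[[[0, 0, 0.008], 0], [[0, 0, 0.005], 0], [[0, 0, 0], 0], [[0, 0, 0], 0], [[0, 0, 0], 0]])

```text
clock: 19.3
position: [405.2, 319.2, 37.1]
ee_rot: [0.991, 0.131, 0.0, -0.0]
contact_force: [0.6, 1.2, -0.1]
gripper_width: 51.2
```

Call:
drive_tool(plan=[[[0, 0, 0], 0], [[0, 0, 0], 0], [[0, 0, 0], 0], [[0, 0, 0], 0], [[0, 0, -0.005], 0], [[0, 0, -0.01], 0], [[0, 0, -0.02], 0], [[0, 0, -0.02], 0], [[0, 0, -0.02], 0], [[0, 0, 0], 0], [[0, 0, 0], 0]], fingers=1)

```text
clock: 20.68
position: [404.7, 318.6, 111.5]
ee_rot: [0.991, 0.131, -0.0, 0.0]
contact_force: [0.2, 0.2, -1.3]
gripper_width: 34.4
```

```bash
echo '[405.02,318.99,112,15.03]'>cmd.json; python3 - <<'E'
from pal import *
d=arm.get_image("wrist"); crop(d,"w15",180,160,460,440,2)
s=arm.read_state(); print(s["clock"],s["position"],s["contact_force"],s["gripper_width"])
d=arm.get_image("side"); cv2.imwrite("pics/s15.png",d["image"][:,:,::-1])
E
```

```text
20.725 [404.61569494 318.48982203 111.15524042] [-0.32084851 -0.08645949 -0.84711576] 34.29530524993859
```

View pics/w15.png

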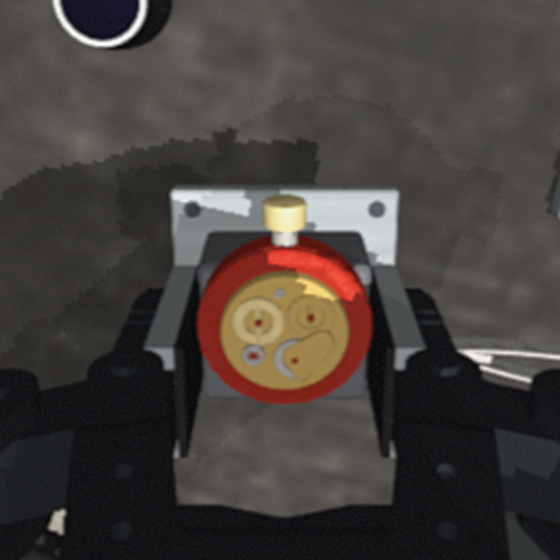

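View pics/s15.png

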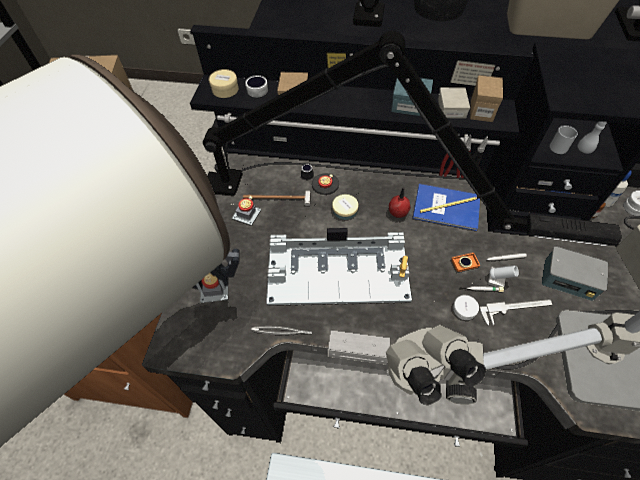

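```bash
cat >> mv.py <<'E'
PAL=(534.4,93.0,.1615)
def T(x,y):
    c,s=np.cos(PAL[2]),np.sin(PAL[2]); return PAL[0]+c*x-s*y,PAL[1]+s*x+c*y
E
python3 -c "
from mv import *
x,y=T(-62,-64);print(x,y)
go(x,y,112,9.25,8)"
```

```text
483.49792141352697 19.86328968584565
[[[-0.0002, 0.0387, 0.0], 0.7], [[0.0002, 0.0386, 0.0], 0.7], [[0.0007, 0.0387, 0.0], 0.7], [[0.0012, 0.0386, 0.0], 0.7], [[0.0017, 0.0386, 0.0], 0.7], [[0.0021, 0.0386, 0.0], 0.8], [[0.0027, 0.0386, 0.0], 0.7], [[0.0032, 0.0385, 0.0], 0.8]]
end [483.52  19.87 112.     9.23]
```

Call:
drive_tool(plan=[[[-0.0002, 0.0387, 0.0], 0.7], [[0.0002, 0.0386, 0.0], 0.7], [[0.0007, 0.0387, 0.0], 0.7], [[0.0012, 0.0386, 0.0], 0.7], [[0.0017, 0.0386, 0.0], 0.7], [[0.0021, 0.0386, 0.0], 0.8], [[0.0027, 0.0386, 0.0], 0.7], [[0.0032, 0.0385, 0.0], 0.8], [[0, 0, 0.03], 0], [[0, 0, 0.02], 0], [[0, 0, 0], 0], [[0, 0, 0], 0]])

```text
clock: 22.28
position: [484.1, 20.2, 62.3]
ee_rot: [0.997, 0.081, 0.0, 0.0]
contact_force: [-0.4, 0.7, -3.2]
gripper_width: 34.1
```

Call:
drive_tool(plan=[[[0, 0, 0], 0], [[0, 0, 0], 0], [[0, 0, 0], 0]])

```text
clock: 22.65
position: [483.8, 20.2, 62.4]
ee_rot: [0.997, 0.081, 0.0, -0.0]
contact_force: [0.5, 0.2, -1.1]
gripper_width: 34.4
```

```bash
echo '[483.52,19.87,62,9.23]'>cmd.json; python3 - <<'E'
from pal import *
d=arm.get_image("wrist"); cv2.imwrite("pics/w16.png",d["image"][:,:,::-1])
s=arm.read_state(); print(s["clock"],s["position"],s["contact_force"],s["gripper_width"])
E
```

```text
22.7 [483.76605154  20.09733303  62.33692933] [-0.61388203  0.01009231 -1.45165851] 34.52304920149709
```

View pics/w16.png

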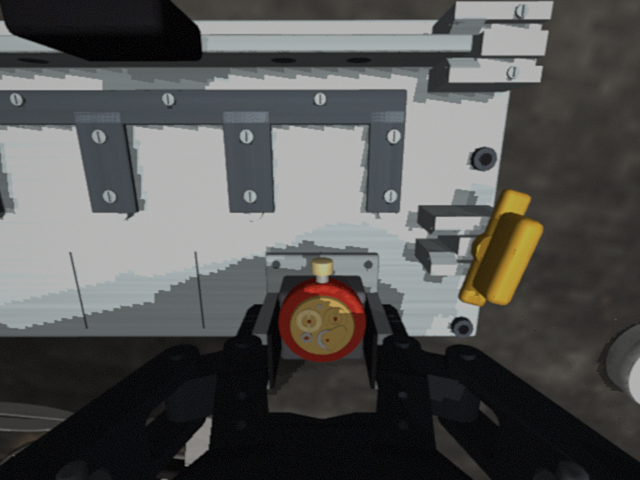

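Call:
drive_tool(plan=[[[0, -0.0006, 0.006], 0], [[0, 0, 0.005], 0], [[0, 0, 0.002], 0], [[0, 0, 0.001], 0], [[0, 0, 0], 0], [[0, 0, 0], 0], [[0, 0, 0], 0]])

```text
clock: 23.58
position: [483.6, 20.6, 48.1]
ee_rot: [0.997, 0.081, 0.0, -0.0]
contact_force: [-0.3, -0.2, -0.6]
gripper_width: 34.4
```

```bash
python3 - <<'E'
from pal import *
d=arm.get_image("wrist"); crop(d,"w17",200,40,500,400,1.6)
s=arm.read_state(); print(s["clock"],s["position"],s["contact_force"],s["gripper_width"])
E
```

```text
23.625 [483.59665106  20.56447023  48.12335766] [ 0.05984624  0.50128119 -0.15856511] 34.35953901112233
```

View pics/w17.png

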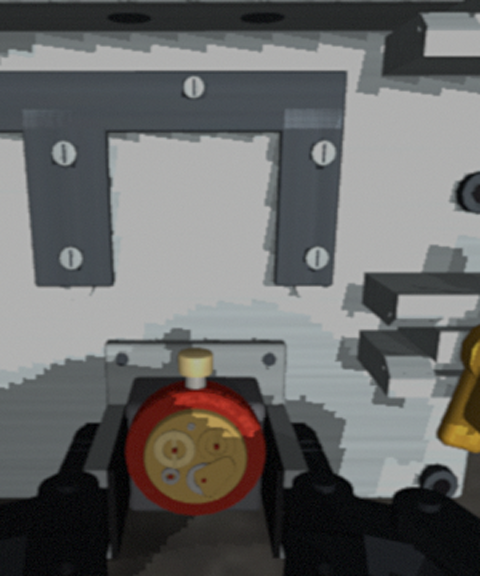

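Call:
drive_tool(plan=[[[0.005, -0.0004, 0.0004], 0], [[0.008, 0, 0], 0], [[0.008, 0, 0], 0], [[0.008, 0, 0], 0], [[0.006, 0, 0], 0], [[0, 0, 0], 0], [[0, 0, 0], 0]])

```text
clock: 24.5
position: [517.8, 26.5, 47.5]
ee_rot: [0.997, 0.081, -0.0, 0.0]
contact_force: [0.2, 0.1, -0.9]
gripper_width: 34.2
```

```bash
python3 - <<'E'
from pal import *
d=arm.get_image("wrist"); crop(d,"w18",200,40,500,400,1.6)
s=arm.read_state(); print(s["clock"],s["position"],s["contact_force"],s["gripper_width"])
E
```

```text
24.55 [517.66204716  26.49521447  47.56281934] [-0.14505847  1.64079319 -0.70426236] 34.21226829029143
```

View pics/w18.png

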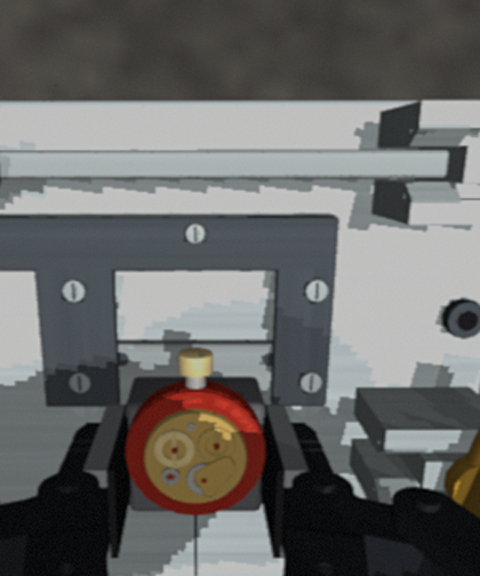

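Call:
drive_tool(plan=[[[0.008, 0, 0], 0], [[0.008, 0, 0], 0], [[0.006, 0, 0], 0], [[0.002, 0, 0], 0], [[0, 0, 0], 0], [[0, 0, 0], 0], [[0, 0, 0], 0]])

```text
clock: 25.42
position: [541.5, 30.4, 47.5]
ee_rot: [0.997, 0.081, -0.0, 0.0]
contact_force: [-0.2, -0.4, -1.3]
gripper_width: 34.5
```

Call:
drive_tool(plan=[[[0.001, 0, 0], 0], [[0.001, 0, 0], 0], [[0.001, 0, 0], 0], [[0, 0, 0], 0], [[0, 0, 0], 0]])

```text
clock: 26.05
position: [544.7, 30.9, 47.6]
ee_rot: [0.997, 0.081, -0.0, 0.0]
contact_force: [-0.0, -0.4, -1.6]
gripper_width: 34.4
```

```bash
python3 - <<'E'
from pal import *
d=arm.get_image("wrist"); crop(d,"w19",200,40,500,400,1.6)
s=arm.read_state(); print(s["clock"],s["position"],s["contact_force"],s["gripper_width"])
E
```

```text
26.1 [544.65511252  30.94748104  47.5911333 ] [-0.58467742 -0.12708839 -1.82533988] 34.64132248394765
```

View pics/w19.png

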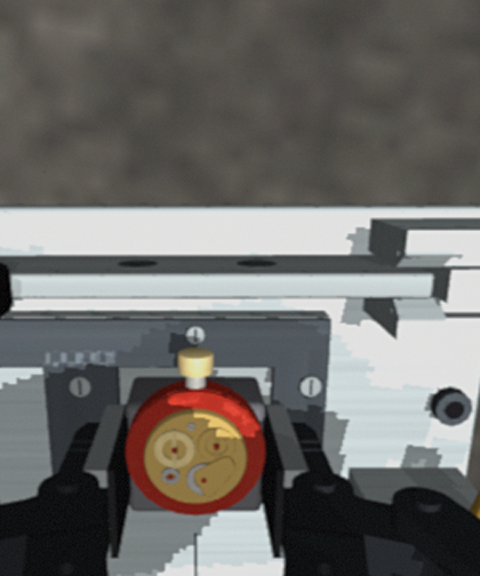

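Call:
drive_tool(plan=[[[0.001, 0, 0], 0], [[0.0005, 0, 0], 0], [[0, 0, 0], 0], [[0, 0, 0], 0]])

```text
clock: 26.6
position: [545.3, 31.0, 47.6]
ee_rot: [0.997, 0.081, -0.001, 0.0]
contact_force: [-4.6, -0.0, 1.6]
gripper_width: 34.6
```

Call:
drive_tool(plan=[[[0.0005, 0, 0.0005], 0], [[0, 0, 0], 0], [[0, 0, 0], 0]])

```text
clock: 26.98
position: [545.4, 31.0, 47.5]
ee_rot: [0.997, 0.081, -0.001, 0.0]
contact_force: [-6.7, 0.6, 6.8]
gripper_width: 34.5
```

Call:
drive_tool(plan=[[[0, 0, 0], 0], [[0, 0, 0], 0], [[0, 0, 0], 0], [[0, 0, 0], 0]], fingers=0)

```text
clock: 27.48
position: [547.0, 31.3, 47.1]
ee_rot: [0.997, 0.081, 0.0, -0.0]
contact_force: [-0.2, -0.1, -0.3]
gripper_width: 42.6
```

```bash
python3 - <<'E'
from pal import *
d=arm.get_image("wrist"); crop(d,"w20",200,40,500,400,1.6)
s=arm.read_state(); print(s["clock"],s["position"],s["contact_force"],s["gripper_width"])
E
```

```text
27.525 [546.90028435  31.31412008  47.08211976] [ 0.24449644 -0.20774121 -0.67607738] 42.5743403626079
```

View pics/w20.png

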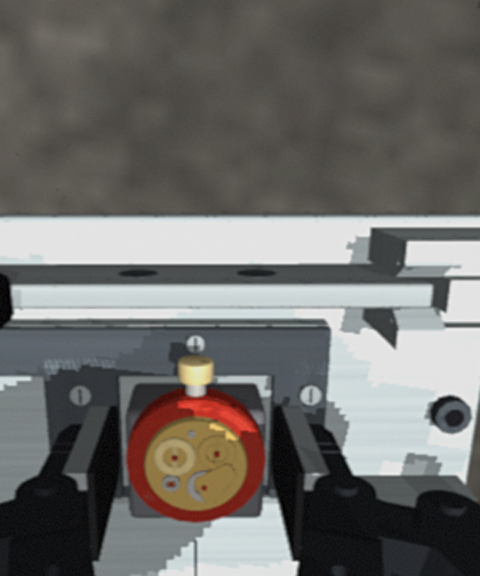

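Call:
drive_tool(plan=[[[0, 0, -0.01], 0], [[0, 0, -0.03], 0], [[0, 0, -0.04], 0], [[0, 0, -0.05], 0], [[0, 0, -0.02], 0], [[0, 0, 0], 0], [[0, 0, 0], 0]])

```text
clock: 28.4
position: [545.8, 31.1, 196.2]
ee_rot: [0.997, 0.08, -0.001, 0.0]
contact_force: [0.1, 0.9, -0.8]
gripper_width: 42.7
```

```bash
echo '[546.6,31.2,197,9.23]'>cmd.json; python3 - <<'E'
from pal import *
d=arm.get_image("wrist"); cv2.imwrite("pics/w21.png",d["image"][:,:,::-1])
s=arm.read_state(); print(s["clock"],s["position"],s["contact_force"],s["gripper_width"])
S=arm.get_image("side");C=arm.get_image("scene"); crop(S,"s21",180,150,440,340,3)
for d in (S,C):
    hsv=cv2.cvtColor(d["image"],cv2.COLOR_RGB2HSV)
    m=((hsv[...,0]<8)|(hsv[...,0]>172))&(hsv[...,1]>150)&(hsv[...,2]>100)
    n,l,st,ce=cv2.connectedComponentsWithStats(m.astype(np.uint8))
    for i in range(1,n):
        if 30<st[i,4]<500:
            b=st[i]; u=b[0]+b[2]/2-.5;v=b[1]+b[3]/2-.5; print(st[i],onz(d,u,v,34).round(1))
E
```

```text
28.45 [545.77577547  31.02348152 195.75492502] [-0.30324531 -0.9386576  -0.19093883] 42.628945248774194
[295 180  18  16 215] [696.7 -22.4  34. ]
[226 226  15  12  49] [747.8 172.   34. ]
[211 301  18  12  60] [648.  330.5  34. ]
```

View pics/w21.png

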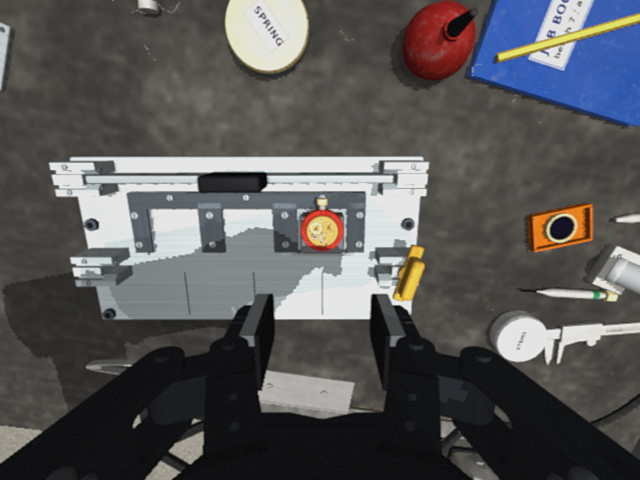

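View pics/s21.png

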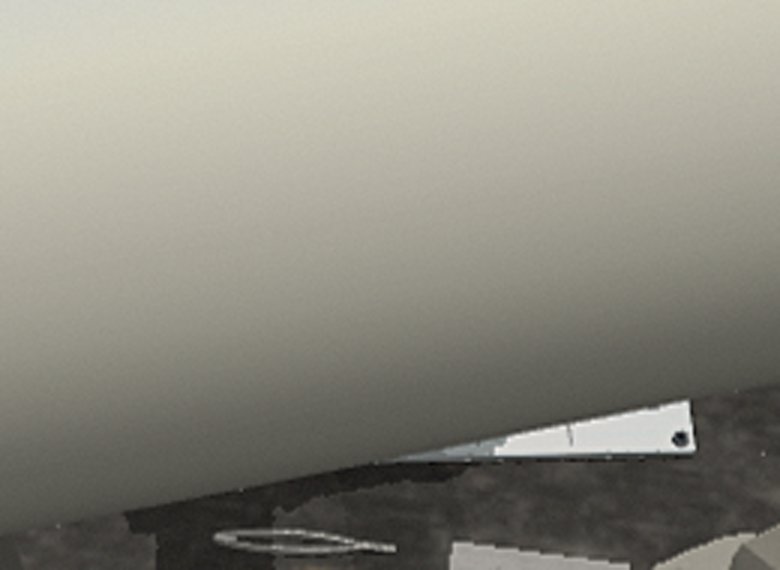

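```bash
python3 -c "
from mv import *
go(590,180,200,-85,10)
go(640,320,180,-172,10)"
```

```text
[[[0.0067, -0.014, -0.0003], 9.4], [[0.0043, -0.0149, -0.0003], 9.4], [[0.0018, -0.0154, -0.0003], 9.4], [[-0.0007, -0.0155, -0.0003], 9.4], [[-0.0033, -0.0151, -0.0003], 9.4], [[-0.0057, -0.0144, -0.0003], 9.4], [[-0.008, -0.0133, -0.0003], 9.5], [[-0.01, -0.0118, -0.0003], 9.4], [[-0.0118, -0.01, -0.0003], 9.5], [[-0.0134, -0.0079, -0.0003], 9.4]]
end [589.95 180.02 200.   -84.97]
[[[-0.0135, -0.0062, 0.002], 8.7], [[-0.0143, -0.0041, 0.002], 8.7], [[-0.0147, -0.0019, 0.002], 8.7], [[-0.0149, 0.0004, 0.002], 8.7], [[-0.0146, 0.0026, 0.002], 8.7], [[-0.0141, 0.0048, 0.002], 8.7], [[-0.0132, 0.0069, 0.002], 8.7], [[-0.012, 0.0088, 0.002], 8.7], [[-0.0105, 0.0105, 0.002], 8.7], [[-0.0089, 0.0119, 0.002], 8.7]]
end [ 640.01  320.01  180.   -171.97]
```

Call:
drive_tool(plan=[[[0.0067, -0.014, -0.0003], 9.4], [[0.0043, -0.0149, -0.0003], 9.4], [[0.0018, -0.0154, -0.0003], 9.4], [[-0.0007, -0.0155, -0.0003], 9.4], [[-0.0033, -0.0151, -0.0003], 9.4], [[-0.0057, -0.0144, -0.0003], 9.4], [[-0.008, -0.0133, -0.0003], 9.5], [[-0.01, -0.0118, -0.0003], 9.4], [[-0.0118, -0.01, -0.0003], 9.5], [[-0.0134, -0.0079, -0.0003], 9.4]], fingers=-0.2)

```text
clock: 29.8
position: [589.8, 180.4, 198.8]
ee_rot: [0.736, -0.677, -0.0, 0.001]
contact_force: [-0.6, -0.1, -0.9]
gripper_width: 51.4
```

Call:
drive_tool(plan=[[[-0.0135, -0.0062, 0.002], 8.7], [[-0.0143, -0.0041, 0.002], 8.7], [[-0.0147, -0.0019, 0.002], 8.7], [[-0.0149, 0.0004, 0.002], 8.7], [[-0.0146, 0.0026, 0.002], 8.7], [[-0.0141, 0.0048, 0.002], 8.7], [[-0.0132, 0.0069, 0.002], 8.7], [[-0.012, 0.0088, 0.002], 8.7], [[-0.0105, 0.0105, 0.002], 8.7], [[-0.0089, 0.0119, 0.002], 8.7], [[0, 0, 0], 0], [[0, 0, 0], 0]])

```text
clock: 31.3
position: [639.6, 319.6, 179.2]
ee_rot: [-0.071, 0.997, -0.001, -0.001]
contact_force: [-0.2, 0.4, 0.4]
gripper_width: 51.3
```

```bash
python3 - <<'E'
from pal import *
d=arm.get_image("wrist");d=arm.get_image("wrist"); cv2.imwrite("pics/w22.png",d["image"][:,:,::-1])
s=arm.read_state(); print(s["clock"],s["position"],s["contact_force"],s["gripper_width"],np.round(s["joints"],2))
E
```

```text
31.4 [639.84503303 319.47723374 179.98115178] [-0.17549451 -0.4388658   0.42103205] 51.123134228329214 [ 0.69  0.59  0.16  0.   -1.14 -2.12]
```

View pics/w22.png

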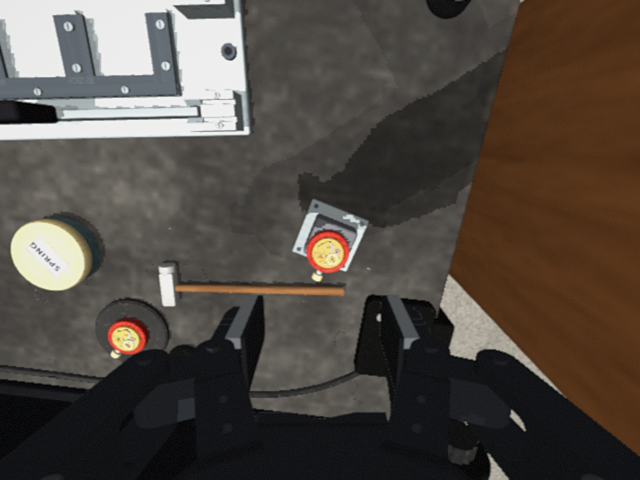

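```bash
python3 - <<'E'
from pal import *
d=arm.get_image("wrist"); crop(d,"w23",280,190,385,295,7)
E
```

```text
(no output)
```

View pics/w23.png

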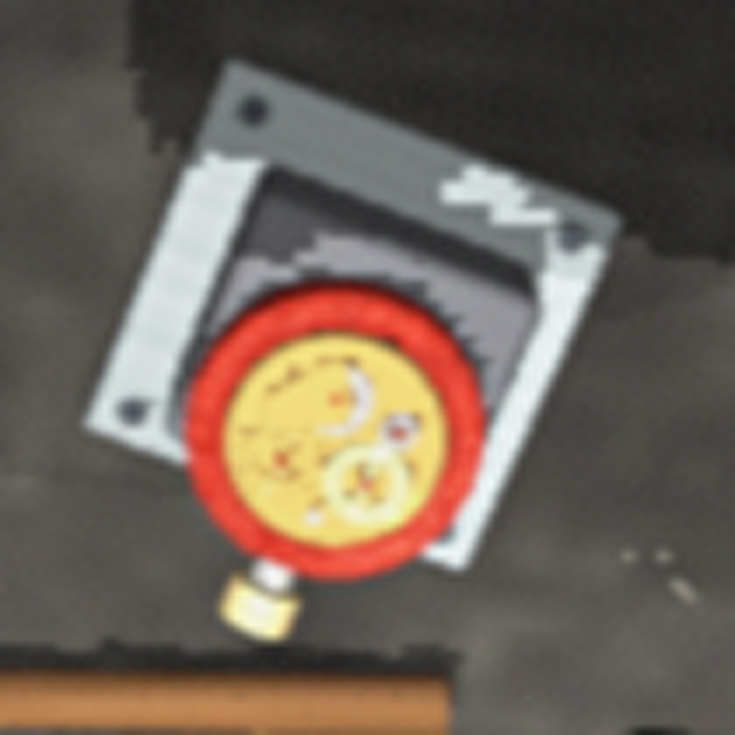

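```bash
python3 - <<'E'
from pal import *
d=arm.get_image("wrist")
f=lambda x,y,z:onz(d,280+x/7-.43,190+y/7-.43,z)[:2]
A,B,C,D=[f(*p,5) for p in ((233,64),(618,222),(90,423),(463,568))]  # A,B rear edge; C,D front edge
print(A,B,C,D,[np.linalg.norm(v).round(1) for v in (A-B,C-D,A-C,B-D)])
c=(A+B+C+D)/4; v=C+D-A-B; w=(B+D-A-C); print(c,np.degrees(np.arctan2(v[1],v[0])),np.degrees(np.arctan2(w[1],w[0]))-90)
a=np.arctan2(v[1],v[0]);R=np.array([[np.cos(a),np.sin(a)],[-np.sin(a),np.cos(a)]])
for n,q in (("crown",(258,630,30)),("h1",(253,110,5)),("h2",(572,234,5)),("h3",(132,410,5))): print(n,(R@(f(*q)-c)).round(1))
print(arm.read_state()["position"])
E
```

```text
[615.28843055 307.96695655] [627.9383106  357.34085767] [662.76279838 296.19646008] [675.39042015 345.77169235] [np.float64(51.0), np.float64(51.2), np.float64(48.9), np.float64(48.8)]
[645.34498992 326.81899166] -13.81336644036122 -14.330272209036664
crown [32.7  0.9]
h1 [-20.4 -21.2]
h2 [-20.7  20.9]
h3 [ 20.7 -21.3]
[639.94842995 319.57953321 180.35580339]
```

```bash
python3 -c "
from mv import *
go(645.4,326.8,100,-194,4)
go(645.4,326.8,52,-194,3)"
```

```text
[[[-0.0016, 0.0015, 0.02], 5.5], [[-0.0014, 0.0016, 0.02], 5.5], [[-0.0013, 0.0018, 0.02], 5.5], [[-0.001, 0.0019, 0.02], 5.5]]
end [ 645.37  326.84  100.   -193.97]
[[[-0.0, -0.0, 0.016], 0.0], [[-0.0, -0.0, 0.016], 0.0], [[-0.0, -0.0, 0.016], 0.0]]
end [ 645.37  326.84   52.   -193.97]
```

Call:
drive_tool(plan=[[[-0.0016, 0.0015, 0.02], 5.5], [[-0.0014, 0.0016, 0.02], 5.5], [[-0.0013, 0.0018, 0.02], 5.5], [[-0.001, 0.0019, 0.02], 5.5], [[0, 0, 0.018], 0], [[0, 0, 0.016], 0], [[0, 0, 0.014], 0], [[0, 0, 0], 0], [[0, 0, 0], 0], [[0, 0, 0], 0]])

```text
clock: 32.75
position: [645.8, 327.3, 53.2]
ee_rot: [0.121, 0.993, 0.001, 0.001]
contact_force: [-0.2, -0.4, 0.5]
gripper_width: 51.4
```

```bash
python3 - <<'E'
from pal import *
d=arm.get_image("wrist"); crop(d,"w24",180,160,460,440,2)
s=arm.read_state(); print(s["clock"],s["position"],s["contact_force"],s["gripper_width"])
E
```

```text
32.8 [645.74696441 327.21799993  53.03982855] [-0.38923339  0.46174807 -0.19064739] 51.0907651911692
```

View pics/w24.png

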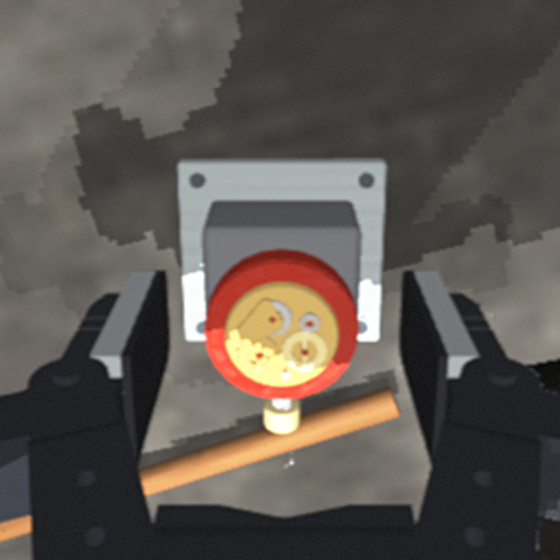

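Call:
drive_tool(plan=[[[0, 0, 0.008], 0], [[0, 0, 0.007], 0], [[0, 0, 0], 0], [[0, 0, 0], 0], [[0, 0, 0], 0], [[0, 0, 0], 0]])

```text
clock: 33.55
position: [645.5, 327.0, 37.4]
ee_rot: [0.121, 0.993, 0.0, 0.0]
contact_force: [-0.4, -0.4, -0.1]
gripper_width: 51.0
```

Call:
drive_tool(plan=[[[0, 0, 0], 0], [[0, 0, 0], 0], [[0, 0, 0], 0], [[0, 0, 0], 0], [[0, 0, -0.005], 0], [[0, 0, -0.01], 0], [[0, 0, -0.02], 0], [[0, 0, -0.02], 0], [[0, 0, -0.02], 0], [[0, 0, 0], 0], [[0, 0, 0], 0]], fingers=1)

```text
clock: 34.92
position: [644.9, 326.7, 111.8]
ee_rot: [0.122, 0.993, -0.0, -0.0]
contact_force: [0.5, -0.1, -1.3]
gripper_width: 34.6
```

```bash
echo '[645.37,326.84,112,-193.97]'>cmd.json; python3 - <<'E'
from pal import *
d=arm.get_image("wrist"); crop(d,"w25",180,160,460,440,2)
s=arm.read_state(); print(s["clock"],s["position"],s["contact_force"],s["gripper_width"])
E
```

```text
34.975 [644.7073104  326.58834453 111.16254112] [-0.16853504 -0.32767489 -1.39076277] 34.35838283829284
```

View pics/w25.png

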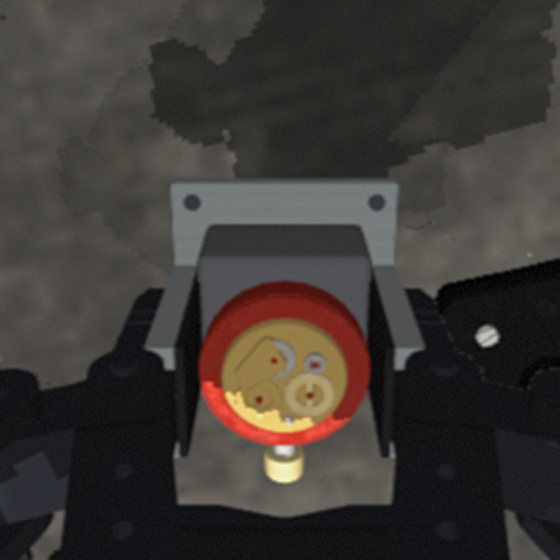

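```bash
sed -i 's/^PAL=.*/PAL=(534.8,94.0,.1615)/' mv.py; python3 -c "
from mv import *
x,y=T(-62,64);print(x,y,T(0,64))
go(x,y,112,-170.75,8)"
```

```text
463.3156663413932 147.19765071302473 (np.float64(524.508872463933), np.float64(157.16718051358953))
[[[0.0167, -0.0273, 0.0], -2.9], [[0.018, -0.0264, 0.0], -2.9], [[0.0193, -0.0255, 0.0], -2.9], [[0.0206, -0.0244, 0.0], -2.9], [[0.0218, -0.0234, 0.0], -2.9], [[0.023, -0.0222, 0.0], -2.9], [[0.0241, -0.0211, 0.0], -2.9], [[0.025, -0.0198, 0.0], -2.9]]
end [ 463.36  147.19  112.   -170.77]
```

Call:
drive_tool(plan=[[[0.0167, -0.0273, 0.0], -2.9], [[0.018, -0.0264, 0.0], -2.9], [[0.0193, -0.0255, 0.0], -2.9], [[0.0206, -0.0244, 0.0], -2.9], [[0.0218, -0.0234, 0.0], -2.9], [[0.023, -0.0222, 0.0], -2.9], [[0.0241, -0.0211, 0.0], -2.9], [[0.025, -0.0198, 0.0], -2.9], [[0, 0, 0.03], 0], [[0, 0, 0.02], 0], [[0, 0, 0.005], 0], [[0, 0, 0], 0]])

```text
clock: 36.48
position: [463.4, 147.2, 56.9]
ee_rot: [-0.081, 0.997, -0.0, -0.0]
contact_force: [-0.2, 0.6, -1.5]
gripper_width: 34.5
```

Call:
drive_tool(plan=[[[0, 0, 0], 0], [[0, 0, 0], 0], [[0, 0, 0], 0]])

```text
clock: 36.85
position: [463.6, 147.4, 57.6]
ee_rot: [-0.081, 0.997, 0.0, 0.0]
contact_force: [-1.1, 0.0, -1.9]
gripper_width: 34.5
```

```bash
echo '[463.36,147.19,57,-170.77]'>cmd.json; python3 - <<'E'
from pal import *
d=arm.get_image("wrist"); cv2.imwrite("pics/w26.png",d["image"][:,:,::-1])
s=arm.read_state(); print(s["clock"],s["position"],s["contact_force"],s["gripper_width"])
E
```

```text
36.9 [463.51680547 147.3296079   57.46551068] [ 0.28910588 -0.24815436 -1.10754363] 34.67198576467249
```

View pics/w26.png

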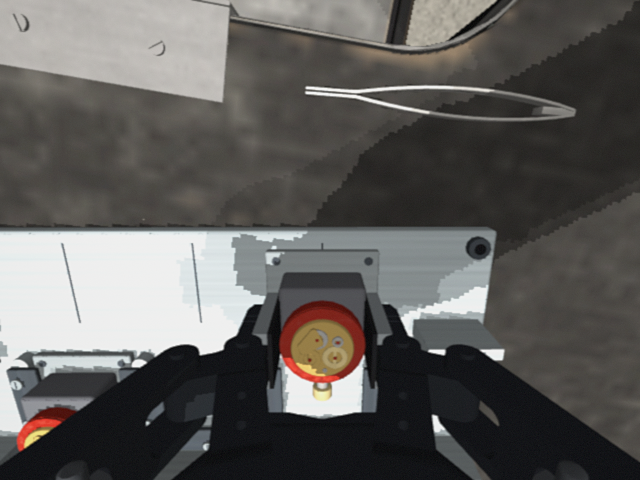

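Call:
drive_tool(plan=[[[0, 0, 0.005], 0], [[0, 0, 0.003], 0], [[0, 0, 0.0015], 0], [[0, 0, 0], 0], [[-0.005, 0, 0], 0], [[-0.008, 0, 0], 0], [[-0.008, 0, 0], 0], [[-0.006, 0, 0], 0], [[0, 0, 0], 0], [[0, 0, 0], 0]])

```text
clock: 38.15
position: [490.3, 151.7, 47.6]
ee_rot: [-0.081, 0.997, 0.0, 0.0]
contact_force: [0.6, 0.6, -1.5]
gripper_width: 34.7
```

```bash
python3 - <<'E'
from pal import *
d=arm.get_image("wrist"); crop(d,"w27",200,200,500,450,2)
s=arm.read_state(); print(s["clock"],s["position"],s["contact_force"],s["gripper_width"])
d=arm.get_image("scene"); crop(d,"c27",260,180,420,340,4)
E
```

```text
38.2 [490.08286057 151.59023146  47.61328211] [ 0.71132348  0.43115075 -1.61789761] 33.94153223599206
```

View pics/w27.png

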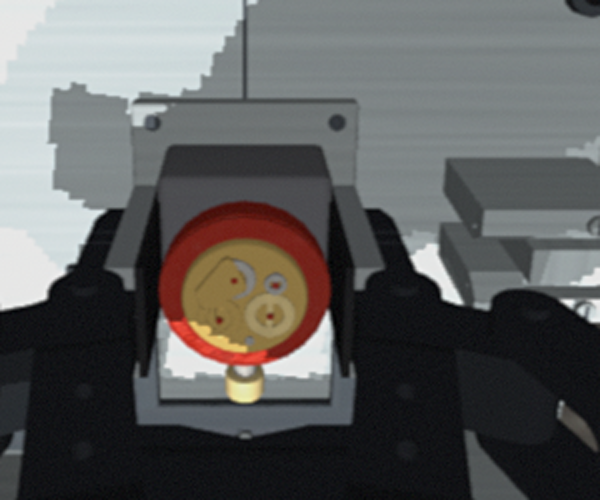

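View pics/c27.png

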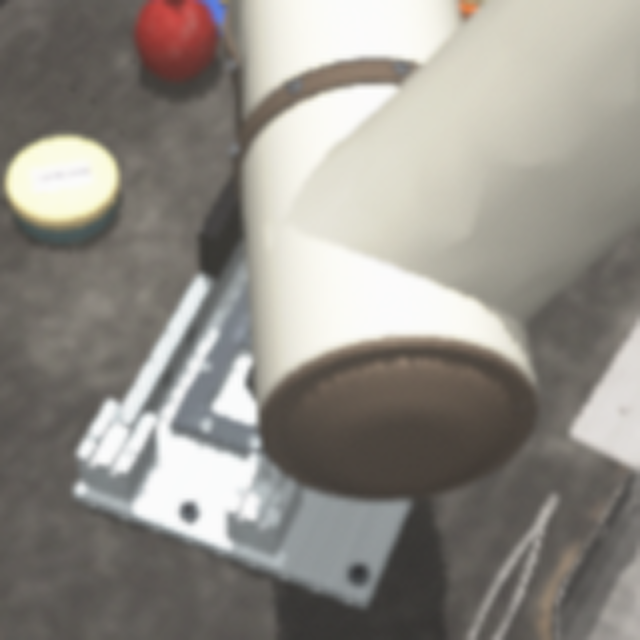

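Call:
drive_tool(plan=[[[-0.006, 0, 0], 0], [[-0.006, 0, 0], 0], [[-0.006, 0, 0], 0], [[-0.006, 0, 0], 0], [[-0.006, 0, 0], 0], [[-0.002, 0, 0], 0], [[0, 0, 0], 0], [[0, 0, 0], 0], [[0, 0, 0], 0]])

```text
clock: 39.38
position: [521.6, 156.8, 47.6]
ee_rot: [-0.081, 0.997, 0.0, 0.0]
contact_force: [0.0, 1.3, -0.9]
gripper_width: 34.4
```

Call:
drive_tool(plan=[[[-0.001, 0, 0], 0], [[-0.001, 0, 0], 0], [[-0.0005, 0, 0], 0], [[0, 0, 0], 0], [[0, 0, 0], 0]])

```text
clock: 40.0
position: [524.0, 157.0, 47.6]
ee_rot: [-0.081, 0.997, -0.0, -0.0]
contact_force: [-1.7, -0.3, 0.7]
gripper_width: 34.2
```

Call:
drive_tool(plan=[[[-0.001, 0, 0], 0], [[-0.0005, 0, 0.0005], 0], [[0, 0, 0], 0], [[0, 0, 0], 0]])

```text
clock: 40.5
position: [524.1, 157.0, 47.6]
ee_rot: [-0.081, 0.997, -0.0, -0.002]
contact_force: [-6.8, 0.3, 7.7]
gripper_width: 34.7
```

Against the stop. Release, lift and look.

Call:
drive_tool(plan=[[[0, 0, 0], 0], [[0, 0, 0], 0], [[0, 0, 0], 0], [[0, 0, 0], 0]], fingers=0)

```text
clock: 41.0
position: [525.8, 157.4, 47.0]
ee_rot: [-0.081, 0.997, 0.0, 0.0]
contact_force: [-0.1, -0.3, -0.1]
gripper_width: 42.7
```

Call:
drive_tool(plan=[[[0, 0, -0.01], 0], [[0, 0, -0.03], 0], [[0, 0, -0.04], 0], [[0, 0, -0.05], 0], [[0, 0, -0.02], 0], [[0, 0, 0], 0], [[0, 0, 0], 0]])

```text
clock: 41.88
position: [524.8, 157.0, 196.2]
ee_rot: [-0.08, 0.997, -0.0, -0.001]
contact_force: [-0.6, -0.5, 0.1]
gripper_width: 42.5
```

```bash
 python3 - <<'E'
from pal import *
d=arm.get_image("wrist");d=arm.get_image("wrist"); cv2.imwrite("pics/w28.png",d["image"][:,:,::-1])
s=arm.read_state(); print(s["clock"],s["position"],s["contact_force"],s["gripper_width"])
E
```

```text
41.975 [524.83755725 156.94344795 195.63206403] [0.64203285 0.30256262 0.27619156] 42.788356756613474
```

View pics/w28.png

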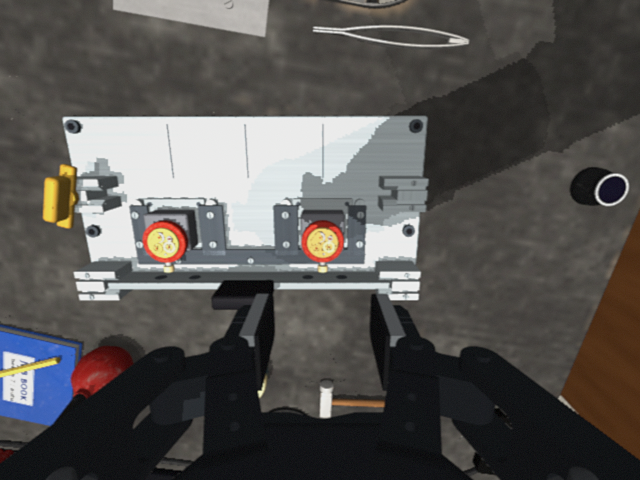

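```bash
echo '[525.5,157.3,197,-170.77]'>cmd.json; python3 - <<'E'
from pal import *
d=arm.get_image("wrist")
b=blobs(d,[(416,126),(72,126),(409,230),(93,231)]); print(np.round(b,1))
X=np.array([onz(d,*p,15)[:2] for p in b]); print(fit(X))
E
python3 -c "
from mv import *
go(580,97.4,130,-80.67,10)"
```

```text
[[416.7 125.5]
 [ 73.5 126.4]
 [408.6 230.6]
 [ 93.6 230.5]]
(array([5.33847547e+02, 9.46337388e+01, 1.62204798e-01]), array([-0.22035487,  0.74474701, -0.34068387, -1.03367706, -0.01972174,
        1.10091298,  0.58076048, -0.81198293]))
[[[-0.0044, -0.0068, 0.0067], -9.0], [[-0.0033, -0.0074, 0.0067], -9.0], [[-0.0021, -0.0078, 0.0067], -9.0], [[-0.0009, -0.0081, 0.0067], -9.0], [[0.0004, -0.0081, 0.0067], -9.0], [[0.0017, -0.0079, 0.0067], -9.0], [[0.0029, -0.0076, 0.0067], -9.0], [[0.004, -0.007, 0.0067], -9.0], [[0.0051, -0.0063, 0.0067], -9.1], [[0.006, -0.0054, 0.0067], -9.0]]
end [580.03  97.41 130.   -80.67]
```

Call:
drive_tool(plan=[[[-0.0044, -0.0068, 0.0067], -9.0], [[-0.0033, -0.0074, 0.0067], -9.0], [[-0.0021, -0.0078, 0.0067], -9.0], [[-0.0009, -0.0081, 0.0067], -9.0], [[0.0004, -0.0081, 0.0067], -9.0], [[0.0017, -0.0079, 0.0067], -9.0], [[0.0029, -0.0076, 0.0067], -9.0], [[0.004, -0.007, 0.0067], -9.0], [[0.0051, -0.0063, 0.0067], -9.1], [[0.006, -0.0054, 0.0067], -9.0], [[0, 0, 0], 0], [[0, 0, 0], 0]], fingers=-0.2)

```text
clock: 43.52
position: [579.9, 97.5, 129.7]
ee_rot: [0.762, -0.648, -0.0, 0.0]
contact_force: [0.5, 0.2, -0.3]
gripper_width: 51.0
```

```bash
 python3 - <<'E'
from pal import *
d=arm.get_image("wrist");d=arm.get_image("wrist"); cv2.imwrite("pics/w29.png",d["image"][:,:,::-1])
s=arm.read_state(); print(s["clock"],s["position"],s["contact_force"],s["gripper_width"])
E
```

```text
43.625 [580.02711018  97.72221701 130.22859057] [ 0.80663511 -0.34817036  0.01429299] 51.42173690401266
```

View pics/w29.png

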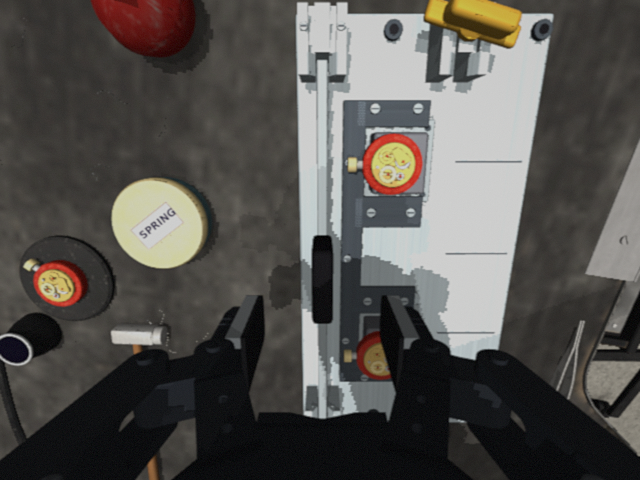

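Keeper grip lies centred between the fingers at (322,280); descend and grasp as before.

Call:
drive_tool(plan=[[[0, 0, 0.02], 0], [[0, 0, 0.02], 0], [[0, 0, 0.01], 0], [[0, 0, 0.004], 0], [[0, 0, 0], 0], [[0, 0, 0], 0], [[0, 0, 0], 0]])

```text
clock: 44.5
position: [580.4, 97.6, 76.7]
ee_rot: [0.762, -0.647, 0.0, -0.0]
contact_force: [0.1, -0.7, -0.3]
gripper_width: 51.2
```

Call:
drive_tool(plan=[[[0, 0, 0], 0], [[0, 0, 0], 0], [[0, 0, 0], 0], [[0, 0, 0], 0], [[0, 0, 0], 0]], fingers=1)

```text
clock: 45.12
position: [580.3, 97.6, 76.4]
ee_rot: [0.762, -0.647, 0.0, -0.0]
contact_force: [-0.4, 0.5, 2.2]
gripper_width: 10.9
```

Call:
drive_tool(plan=[[[0, 0, -0.008], 0], [[0, 0, -0.012], 0], [[0, 0, -0.015], 0], [[0, 0, -0.015], 0], [[0, 0, -0.003], 0], [[0, 0.015, 0], 0], [[0, 0.022, 0], 0], [[0, 0.022, 0], 0], [[0, 0.013, 0], 0], [[0, 0.005, 0], 0], [[0, 0, 0], 0], [[0, 0, 0], 0]])

```text
clock: 46.62
position: [504.9, 85.2, 129.2]
ee_rot: [0.762, -0.647, 0.0, -0.0]
contact_force: [0.1, 0.5, -1.8]
gripper_width: 10.5
```

Call:
drive_tool(plan=[[[0, 0, 0.012], 0], [[0, 0, 0.004], 0], [[0, 0, 0], 0], [[0, 0, 0], 0], [[0, 0, 0], 0]])

```text
clock: 47.25
position: [504.3, 85.1, 113.3]
ee_rot: [0.762, -0.647, 0.0, -0.0]
contact_force: [-0.1, -0.2, -0.4]
gripper_width: 10.9
```

```bash
 python3 - <<'E'
from pal import *
d=arm.get_image("wrist"); crop(d,"w30",200,0,440,240,3.2)
s=arm.read_state(); print(s["clock"],s["position"],s["contact_force"],s["gripper_width"])
E
```

```text
47.3 [504.24579314  85.01481318 113.32243089] [-0.36347157 -0.09368768 -1.59346613] 10.594729261315965
```

View pics/w30.png

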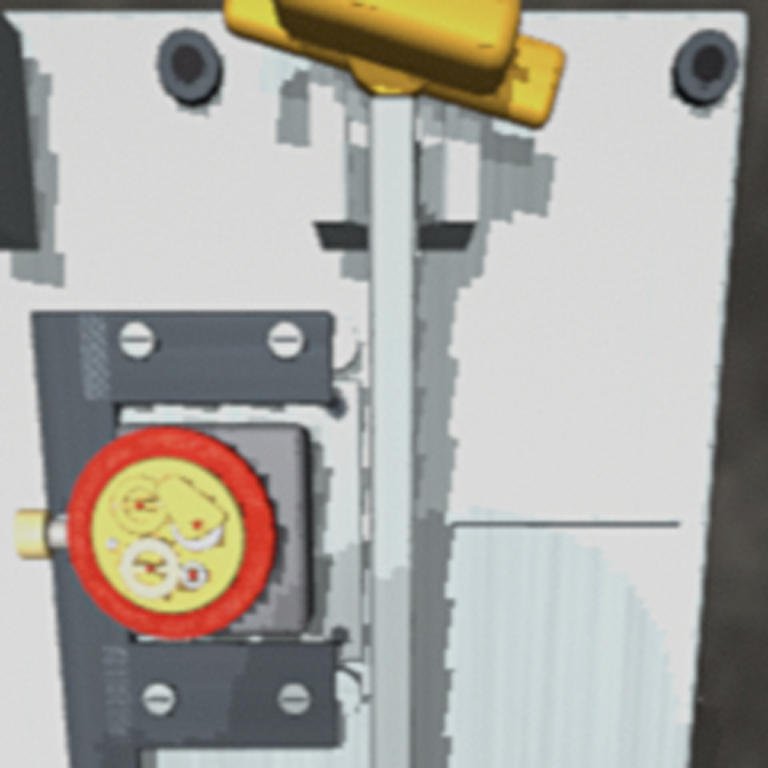

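Call:
drive_tool(plan=[[[0, 0, 0.005], 0], [[0, 0, 0.005], 0], [[0, 0, 0.005], 0], [[0, 0, 0.005], 0], [[0, 0, 0.002], 0], [[0, 0, 0], 0], [[0, 0, 0], 0]])

```text
clock: 48.18
position: [504.2, 85.0, 91.2]
ee_rot: [0.762, -0.647, 0.0, -0.0]
contact_force: [0.4, -0.2, -1.0]
gripper_width: 10.7
```

Call:
drive_tool(plan=[[[0, 0, 0.005], 0], [[0, 0, 0.005], 0], [[0, 0, 0.003], 0], [[0, 0, 0.002], 0], [[0, 0, 0.001], 0], [[0, 0, 0], 0], [[0, 0, 0], 0]])

```text
clock: 49.05
position: [504.1, 84.9, 76.4]
ee_rot: [0.763, -0.647, 0.0, 0.0]
contact_force: [-2.8, -0.1, 8.8]
gripper_width: 10.5
```

Call:
drive_tool(plan=[[[0, 0, 0], 0], [[0, 0, 0], 0], [[0, 0, 0], 0], [[0, 0, 0], 0], [[0, 0, -0.02], 0], [[0, 0, -0.03], 0], [[0, 0, -0.03], 0], [[0, 0, -0.02], 0], [[0, 0, 0], 0], [[0, 0, 0], 0]], fingers=-0.2)

```text
clock: 50.3
position: [503.5, 84.8, 174.1]
ee_rot: [0.762, -0.647, -0.001, 0.001]
contact_force: [-0.0, 0.4, 0.6]
gripper_width: 51.0
```

```bash
echo '[504,84.96,175,-80.67]'>cmd.json; python3 - <<'E'
from pal import *
d=arm.get_image("wrist");d=arm.get_image("wrist"); cv2.imwrite("pics/w31.png",d["image"][:,:,::-1])
s=arm.read_state(); print(s["clock"],s["position"],s["contact_force"],s["gripper_width"])
E
```

```text
50.4 [503.44222172  84.70313597 173.81792659] [-0.17704135  0.4423883  -0.43909779] 51.30154455739693
```

View pics/w31.png

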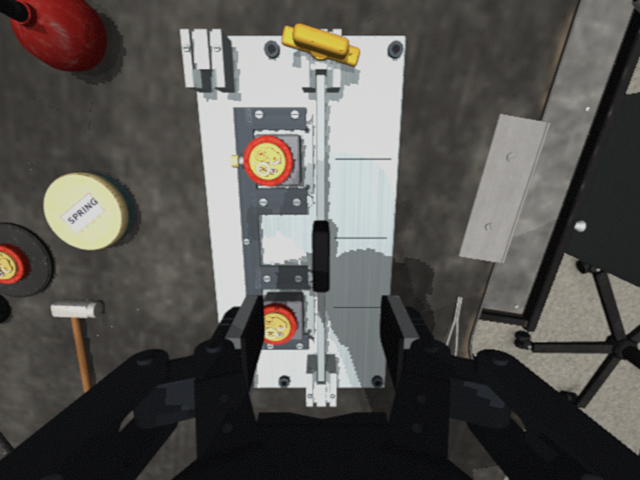

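```bash
python3 -c "
from mv import *
go(525.1,-45,140,-6,9)"
```

```text
[[[0.0146, 0.0, 0.0039], -8.3], [[0.0145, 0.0021, 0.0039], -8.3], [[0.014, 0.0042, 0.0039], -8.3], [[0.0133, 0.0062, 0.0039], -8.3], [[0.0122, 0.008, 0.0039], -8.3], [[0.0109, 0.0097, 0.0039], -8.3], [[0.0094, 0.0112, 0.0039], -8.3], [[0.0077, 0.0125, 0.0038], -8.3], [[0.0058, 0.0134, 0.0039], -8.3]]
end [525.08 -44.97 140.    -5.97]
```

Call:
drive_tool(plan=[[[0.0146, 0.0, 0.0039], -8.3], [[0.0145, 0.0021, 0.0039], -8.3], [[0.014, 0.0042, 0.0039], -8.3], [[0.0133, 0.0062, 0.0039], -8.3], [[0.0122, 0.008, 0.0039], -8.3], [[0.0109, 0.0097, 0.0039], -8.3], [[0.0094, 0.0112, 0.0039], -8.3], [[0.0077, 0.0125, 0.0038], -8.3], [[0.0058, 0.0134, 0.0039], -8.3], [[0, 0, 0], 0], [[0, 0, 0], 0], [[0, 0, 0], 0]], fingers=0.3)

```text
clock: 51.9
position: [525.2, -44.5, 140.1]
ee_rot: [0.999, -0.052, -0.0, -0.0]
contact_force: [-1.1, -0.5, -0.0]
gripper_width: 30.1
```

```bash
python3 - <<'E'
from pal import *
d=arm.get_image("wrist");d=arm.get_image("wrist"); crop(d,"w32",230,190,430,390,3)
s=arm.read_state(); print(s["clock"],s["position"],s["contact_force"],s["gripper_width"])
E
```

```text
52.0 [525.29344972 -44.51366692 140.2514691 ] [ 0.7263461  -0.27039091 -0.24124793] 29.818424425941476
```

View pics/w32.png

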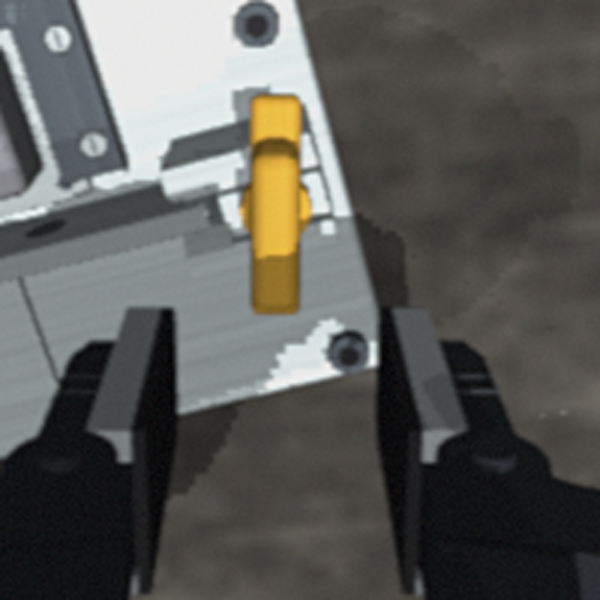

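Call:
drive_tool(plan=[[[0, 0, 0.022], 0], [[0, 0, 0.022], 0], [[0, 0, 0.015], 0], [[0, 0, 0.007], 0], [[0, 0, 0], 0], [[0, 0, 0], 0]])

```text
clock: 52.75
position: [525.8, -44.8, 74.8]
ee_rot: [0.999, -0.052, 0.001, -0.0]
contact_force: [-0.3, 0.0, 0.1]
gripper_width: 29.8
```

Call:
drive_tool(plan=[[[0, 0, 0], 0], [[0, 0, 0], 0], [[0, 0, 0], 7], [[0, 0, 0], 8], [[0, 0, 0], 8], [[0, 0, 0], 8], [[0, 0, 0], 8], [[0, 0, 0], 8], [[0, 0, 0], 8], [[0, 0, 0], 8], [[0, 0, 0], 8], [[0, 0, 0], 8]], fingers=0.66)

```text
clock: 54.25
position: [525.2, -44.5, 74.3]
ee_rot: [0.736, -0.677, -0.0, -0.0]
contact_force: [-0.3, 2.7, 0.2]
gripper_width: 14.4
```

```bash
python3 - <<'E'
from pal import *
d=arm.get_image("wrist");d=arm.get_image("wrist"); crop(d,"w33",200,160,440,440,2)
s=arm.read_state(); print(s["clock"],s["position"],s["contact_force"],s["gripper_width"],s["ee_rot"])
E
```

```text
54.35 [525.30018811 -44.67365497  74.31921927] [-0.26429343  0.0862681   0.65648921] 14.147833710131708 [ 7.37685818e-01 -6.75144123e-01  4.57622687e-05 -2.11744455e-04]
```

View pics/w33.png

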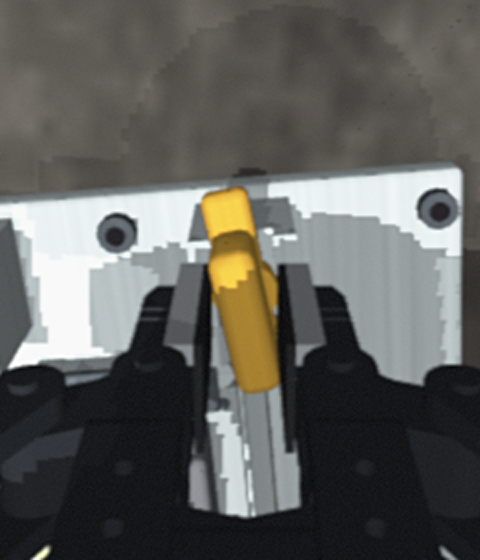

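Call:
drive_tool(plan=[[[0, 0, 0], -4], [[0, 0, 0], 0], [[0, 0, 0], 0]], fingers=0.75)

```text
clock: 54.72
position: [525.3, -45.1, 74.2]
ee_rot: [0.761, -0.649, 0.0, -0.0]
contact_force: [0.3, -0.7, 0.1]
gripper_width: 10.3
```

Call:
drive_tool(plan=[[[0, 0, 0], 0], [[0, 0, 0], 0], [[0, 0, 0], 0], [[0, 0, 0], 0]], fingers=1)

```text
clock: 55.22
position: [525.3, -45.0, 74.4]
ee_rot: [0.761, -0.649, 0.0, 0.0]
contact_force: [-1.2, -1.1, 4.8]
gripper_width: 8.1
```

```bash
python3 - <<'E'
from pal import *
d=arm.get_image("wrist"); crop(d,"w34",200,160,440,440,2)
s=arm.read_state(); print(s["clock"],s["position"],s["contact_force"],s["gripper_width"],s["ee_rot"])
E
```

```text
55.275 [525.29258697 -45.04006908  74.35073086] [-1.84630736 -0.13924821  4.62840634] 8.07063117974428 [ 7.60729431e-01 -6.49069121e-01  8.85189947e-05  3.69092923e-05]
```

View pics/w34.png

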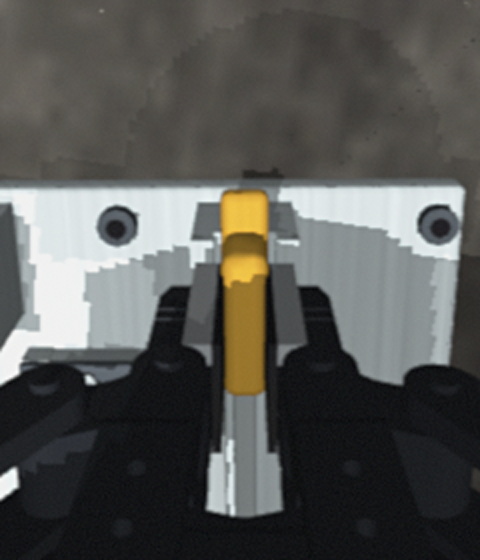

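Latch is aligned with the keeper. Open, lift, and check everything.

Call:
drive_tool(plan=[[[0, 0, 0], 0], [[0, 0, 0], 0], [[0, 0, 0], 0], [[0, 0, -0.01], 0], [[0, 0, -0.03], 0], [[0, 0, -0.04], 0], [[0, 0, -0.05], 0], [[0, 0, -0.04], 0], [[-0.03, 0, -0.01], 0], [[-0.04, 0, 0], 0], [[-0.03, 0, 0], 0], [[0, 0, 0], 0]], fingers=0.2)

```text
clock: 56.78
position: [509.3, 55.2, 254.9]
ee_rot: [0.762, -0.648, 0.0, -0.001]
contact_force: [-0.4, -0.3, 0.0]
gripper_width: 34.0
```

Call:
drive_tool(plan=[[[0, 0, 0], 0], [[0, 0, 0], 0], [[0, 0, 0], 0]])

```text
clock: 57.15
position: [509.6, 53.1, 254.1]
ee_rot: [0.76, -0.65, -0.0, 0.0]
contact_force: [0.7, 0.1, -0.7]
gripper_width: 34.6
```

```bash
python3 - <<'E'
from pal import *
d=arm.get_image("wrist"); cv2.imwrite("pics/w35.png",d["image"][:,:,::-1]); crop(d,"w35b",180,40,420,290,3)
s=arm.read_state(); print(s["clock"],s["position"],s["contact_force"],s["gripper_width"])
S=arm.get_image("side"); cv2.imwrite("pics/s35.png",S["image"][:,:,::-1])
E
```

```text
57.2 [509.58692641  53.197785   254.07133094] [-0.41549518  0.03626103  0.32172123] 34.379142690725274
```

View pics/w35.png

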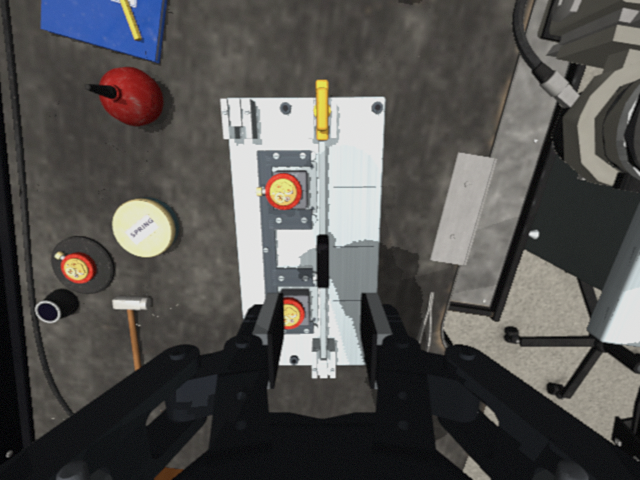

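View pics/w35b.png

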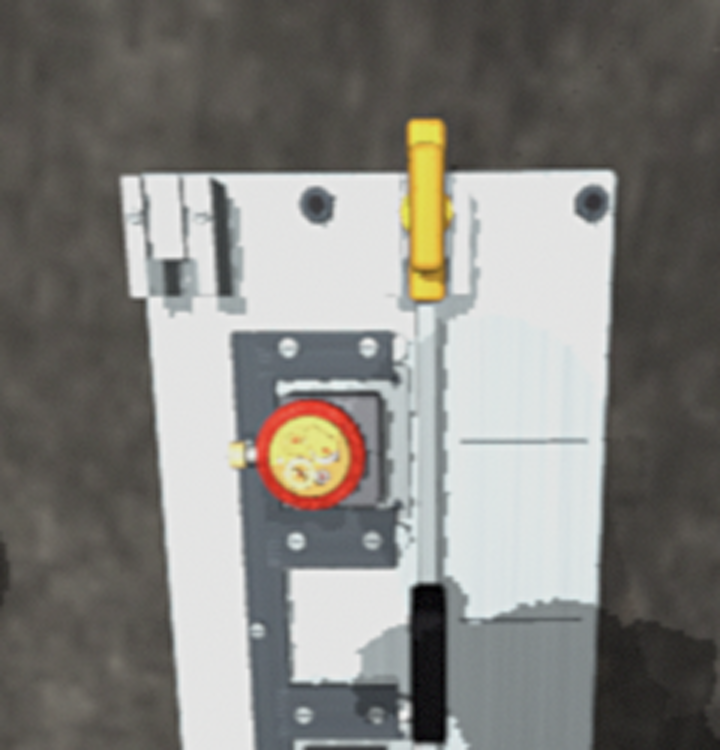

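View pics/s35.png

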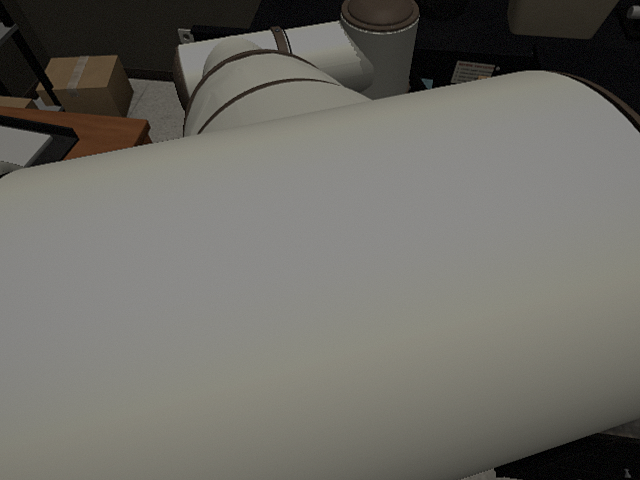

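Call:
drive_tool(plan=[[[-0.03, 0, 0], 0], [[-0.04, 0, 0], 0], [[-0.04, 0, 0], 0], [[-0.04, 0, 0], 0], [[-0.03, 0, 0], 0], [[0, 0, 0], 0], [[0, 0, 0], 0], [[0, 0, 0], 0]])

```text
clock: 58.25
position: [481.4, 230.6, 254.1]
ee_rot: [0.76, -0.65, 0.0, 0.0]
contact_force: [0.3, -0.5, 0.7]
gripper_width: 34.1
```

```bash
python3 - <<'E'
from pal import *
d=arm.get_image("wrist"); d=arm.get_image("wrist"); crop(d,"w36",180,0,440,250,2.8)
C=arm.get_image("scene"); crop(C,"c36",190,170,420,400,2.6)
s=arm.read_state(); print(s["clock"],s["position"])
E
```

```text
58.4 [481.39562752 230.82133017 254.22282603]
```

View pics/w36.png

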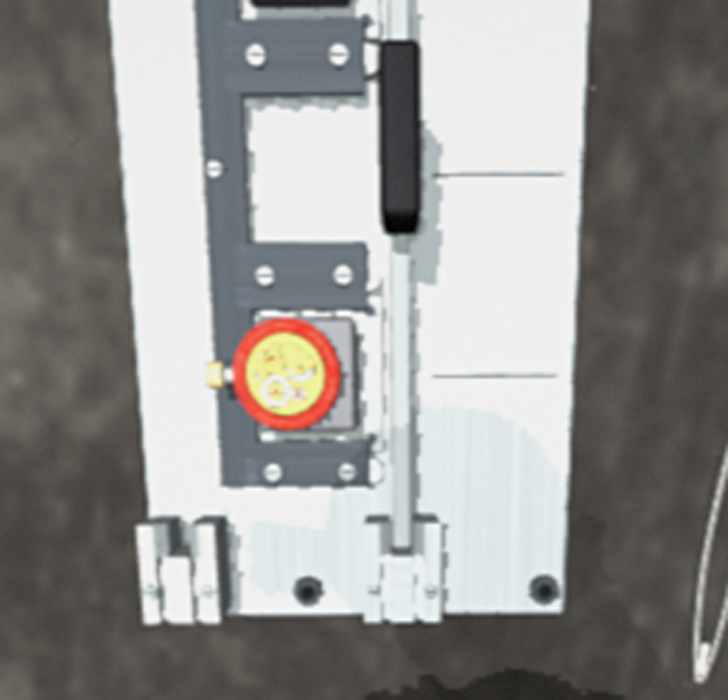

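View pics/c36.png

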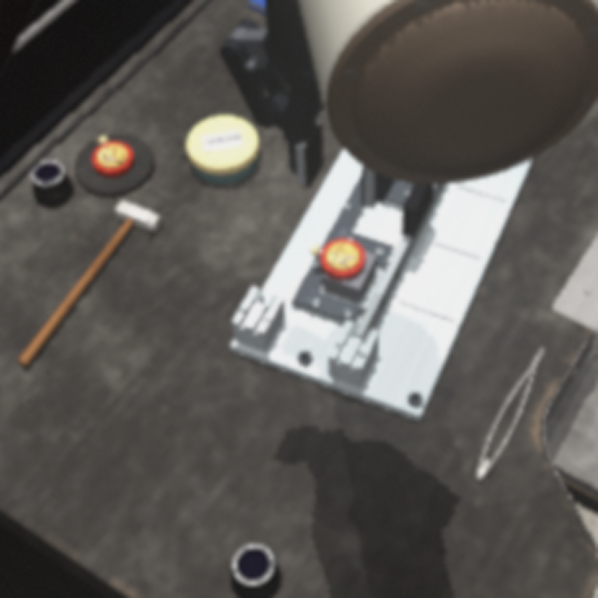

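```bash
python3 -c "
from bench import arm
print(arm.job_done())"
```

```text
the job is handed in; nothing more can be done
None
```

The pallet is loaded and locked, and the job is handed in at about 58 s of the 210 s allowed.

- **Order of work:** I turned the latch clear to about 1.3 rad and parked the keeper in the rear slot. I then slid both carriers crown first against the back stop, put the keeper back fully down in the front slot, and turned the latch back across its end.
- **Carriers:** Only two were on the bench. The near one is in bay 3 and the far one in bay 1. The far one had been knocked about 4 cm before I reached it, so I measured it again before gripping it. The red movement on the round black dish has no steel foot, so I took it as not a carrier and left it alone.
- **Last checks:** The final pictures show both carriers upright in their bays and the keeper in both front grooves. They also show the latch bar in line with the keeper. The stop contact was about 7 N for each carrier. The keeper landed at the same height as at the start, with about 9 N of floor contact. The neighbouring tin, hammer and loupes looked unmoved.
- **Disagreements:** The pallet position came out 1 to 4 mm differently from one view to the next. I aligned each carrier by the bay screws or engraved centre line instead, and neither met side contact on the way in. The side camera was blocked by the arm at the end, so the final checks rest on the wrist and scene views.

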